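# Pack the specimen carrier and push it up onto the work board

### The job

Get the specimens ready on the white board: lift just the top dish off the nested pile and set it flat in the carrier's rear compartment (the one away from the handle), and stand every red-lidded jar upright in the carrier's other compartment, the one with the handle; leave the blue-lidded jar and the other dishes where they are. Then, without lifting the carrier off the bench bodily, raise its leading edge by the handle and rest it on the edge of the white board, let go, and from there push the carrier from behind, not pulling it by the handle, up over the step until it stands level inside the blue tape outline. Finally swing the red gate across behind it, fully home against its stop, with the load still upright.

Things in the scene. Friction and masses are not known exactly. Their poses are not given: they have to be found in the camera images.
- board: fixed white work board, 275 x 300 mm and 16 mm thick, lying on the bench. Origin: underside, middle of its entry edge (the step). Its x axis points from the step across the board (the direction of pushing), y to the left of that, z up; the board spans x 0 to 275 mm and y -150 to 150 mm. Its top, at z = 16 mm, has a blue tape outline 240 mm (along x) by about 200 mm.
- bay (a point): centre of the blue tape outline, on the board's top, 135 mm in from the step; axes as the board's. Parked, the carrier's origin is here, its x axis along this x.
- carrier: loose blue open tray, 200 x 140 mm, 0.48 kg empty; floor 5 mm thick, walls 5 mm thick and 30 mm high (over its underside). Origin: centre of its underside; x points to its leading (handle) end, which starts facing the step 30 to 60 mm away. A divider 20 mm high at x = -17.5 mm splits it: rear compartment x -95 to -20 mm, front compartment x -15 to 95 mm, both y -65 to 65 mm inside.
- handle_bar (a point): centre of the carrier's handle: a black round bar 12 mm in diameter and 70 mm long, along the carrier's y, held at its ends by two thin steel posts over its leading wall: at carrier x = 97.5 mm, 84 mm above the carrier's underside. Can be pinched from above across the bar, and turns in the grip.
- front_edge (a point): middle of the carrier's leading bottom edge (carrier x = 100 mm, z = 0).
- rear_edge (a point): middle of the carrier's rear bottom edge (carrier x = -100 mm, z = 0); the rear wall stands 30 mm above it. Past its balance point on the step the carrier drops level and this edge rises, but one long hard push can hold the edge down by friction and wedge the carrier nose-up: push in short strokes, easing off between.
- jar1_c (a point): a red-lidded clear specimen jar, an upright cylinder 44 mm in diameter and 60 mm tall, about 85 g; the point is its centre, half-way up. It may be absent (None).
- jar2_c (a point): a red-lidded clear specimen jar, an upright cylinder 44 mm in diameter and 60 mm tall, about 85 g; the point is its centre, half-way up. It may be absent (None).
- jar3_c (a point): a red-lidded clear specimen jar, an upright cylinder 44 mm in diameter and 60 mm tall, about 85 g; the point is its centre, half-way up. It may be absent (None).
- jar4_c (a point): a red-lidded clear specimen jar, an upright cylinder 44 mm in diameter and 60 mm tall, about 85 g; the point is its centre, half-way up. It may be absent (None).
- blue_jar_c (a point): centre of the blue-lidded jar (same size as the red-lidded ones), which is not to be moved.
- dish_top_c (a point): centre (half-way up) of the top one of three equal nested white dishes, 80 g: 58 mm (x) by 110 mm (y), 50 mm tall. Rim band 26 mm high with upright outer faces, over a foot 24 mm high, 46 x 98 mm. Grip across the 58 mm, by the upper 20 mm: the next rim is 28 mm lower (top rim 106 mm above the bench). Fits the carrier's rear compartment with its x along the carrier's x, either way round.
- dish_mid_c (a point): centre of the middle dish of the pile; it stays.
- dish_low_c (a point): centre of the lowest dish of the pile; it stays.
- gate (a joint): angle (rad) of the red gate, an arm 90 mm long that swings level about an upright hinge on the board: near 0 it is open and points back over the bench away from the board, beside the lane; it grows, clockwise seen from above, to 1.83 at its stop, where the arm lies along the board's +y, across the lane behind the parked carrier. It turns lightly (about 0.5 N at the knob) and stays where left.
- gate_knob (a point): centre of the upright black knob at the gate's end, 16 mm in diameter, 46 mm tall, top 72 mm above the bench; this point is 54 mm above the bench and 90 mm from the hinge.
- gate_hinge (a point): the gate's hinge axis, at board x = 0, y = -130 mm (32 mm above the bench, the height of the arm).
There are look-alikes about, which are no part of the job. What is shaped like the part that bears dish_top_c but purple is not meant. What is shaped like the part that bears jar2_c but pink is not meant.

How it is judged:
On the way, in this order (a step that is already met when the one before it is completed fails the run):
1. the top dish lies flat in the carrier's rear compartment and every red-lidded jar stands in its front compartment, the carrier still on the bench (x of jar1_c in the frame of carrier between 0 and 0.096 m and y of jar1_c in the frame of carrier between -0.066 and 0.066 m and z of jar1_c in the frame of carrier between 0.026 and 0.044 m and angle between each of jar1_c, jar2_c, jar3_c, jar4_c's own z axis and vertical below 0.25 rad and x of jar2_c in the frame of carrier between 0 and 0.096 m and y of jar2_c in the frame of carrier between -0.066 and 0.066 m and z of jar2_c in the frame of carrier between 0.026 and 0.044 m and x of jar3_c in the frame of carrier between 0 and 0.096 m and y of jar3_c in the frame of carrier between -0.066 and 0.066 m and z of jar3_c in the frame of carrier between 0.026 and 0.044 m and x of jar4_c in the frame of carrier between 0 and 0.096 m and y of jar4_c in the frame of carrier between -0.066 and 0.066 m and z of jar4_c in the frame of carrier between 0.026 and 0.044 m and x of dish_top_c in the frame of carrier between -0.096 and -0.018 m and y of dish_top_c in the frame of carrier between -0.066 and 0.066 m and z of dish_top_c in the frame of carrier between 0.022 and 0.038 m and angle between dish_top_c's own z axis and vertical below 0.2 rad and height (world z) of front_edge below 0.01 m), for 0.2 s.
2. the carrier's leading edge rests on the board with its rear edge still on the bench, and the carrier is let go (x of front_edge in the frame of board between 0.004 and 0.1 m and height (world z) of front_edge between 0.012 and 0.03 m and height (world z) of rear_edge below 0.008 m and contact force between the fingers and carrier below 0.2 N), for 0.2 s.
3. the carrier stands level inside the tape outline on the board (x of carrier in the frame of bay between -0.032 and 0.032 m and y of carrier in the frame of bay between -0.032 and 0.032 m and z of carrier in the frame of bay between -0.004 and 0.006 m and angle between the x axis of carrier and the x axis of board, either way round below 0.25 rad and angle between carrier's own z axis and vertical below 0.05 rad), for 0.2 s.
4. the gate is swung home behind it (value of joint gate above 1.72 rad), for 0.2 s.
At the end, for the whole second after the job is handed in: Carrier level in the tape outline (centre within 32 mm each way, turned less than 0.25 rad, at rest), the top dish flat in its rear compartment, every red-lidded jar upright in its front compartment, gate beyond 1.72 rad, the two other dishes still nested where they stood (within 40 mm) (all of step 3 and x of jar1_c in the frame of carrier between 0 and 0.096 m and y of jar1_c in the frame of carrier between -0.066 and 0.066 m and z of jar1_c in the frame of carrier between 0.026 and 0.044 m and angle between each of jar1_c, jar2_c, jar3_c, jar4_c's own z axis and vertical below 0.25 rad and x of jar2_c in the frame of carrier between 0 and 0.096 m and y of jar2_c in the frame of carrier between -0.066 and 0.066 m and z of jar2_c in the frame of carrier between 0.026 and 0.044 m and x of jar3_c in the frame of carrier between 0 and 0.096 m and y of jar3_c in the frame of carrier between -0.066 and 0.066 m and z of jar3_c in the frame of carrier between 0.026 and 0.044 m and x of jar4_c in the frame of carrier between 0 and 0.096 m and y of jar4_c in the frame of carrier between -0.066 and 0.066 m and z of jar4_c in the frame of carrier between 0.026 and 0.044 m and x of dish_top_c in the frame of carrier between -0.096 and -0.018 m and y of dish_top_c in the frame of carrier between -0.066 and 0.066 m and z of dish_top_c in the frame of carrier between 0.022 and 0.038 m and angle between dish_top_c's own z axis and vertical below 0.2 rad and value of joint gate above 1.72 rad and distance between dish_mid_c and dish_low_c below 0.034 m and angle between dish_mid_c's own z axis and vertical below 0.1 rad and distance of dish_low_c from where it was at the start of the episode below 0.04 m and linear speed of carrier below 0.02 m/s); the robot touches nothing.
It fails at once if the carrier is lifted bodily: its rear edge more than 45 mm above the bench (height (world z) of rear_edge above 0.045 m).
It fails at once if the carrier is pulled by its handle with its leading edge more than 70 mm past the step (contact force between the fingers and handle above 0.5 N and x of front_edge in the frame of board above 0.07 m).
It fails at once if the blue-lidded jar is knocked over or moved more than 60 mm (angle between blue_jar_c's own z axis and vertical above 0.6 rad or distance of blue_jar_c from where it was at the start of the episode above 0.06 m).
Of jar1, jar2, jar3, jar4 only 2 to 3 are there at a start; the rules pass over those that are not, and their reading is None.
At some moment in a run one of jar1, jar2, jar3, jar4 may be knocked a few centimetres aside while the robot is not near it.
It also fails if it takes over 192 s, if anything falls off the work surface, if the arm or the gripper's body presses on something with over 40 N, if the wrist force passes 120 N, or if a joint passes its speed limit or range.

### The arm

A 6-joint arm with a two-finger parallel gripper is mounted at the origin on the work surface. World frame = base frame: x ahead of the robot, y to its left, z up, the work surface at z = 0. Lengths are in m, angles in rad, forces in N, time in s.
With the tool pointing down it reaches from about 0.275 to 0.75 m from the base axis. Payload 10.2 kg.
Tool frame: the origin (TCP) lies at the centre of the arm's flange, where the gripper is bolted on; the fingertips stand 173 mm ahead of it and the grasp point (between the pads) lies 155 mm ahead of it (robot.tips_ahead is the distance from the TCP to the fingertips, in m); z points along the fingers, y is the line along which they close (so a half turn about z gives the same grasp; the last joint's range is limited). The gripper opens to 85 mm and grips with 20 to 120 N. Pads are 22 mm wide; open, the fingers measure 114 mm over their backs; the gripper's body (76 mm by 85 mm) begins 54 mm behind the grasp point. The pads swing forward as they close: fully open they stand 13 mm farther back than shut.
Start: joints at [-0.223, 0.313, 1.498, -0, 1.331, -0.223], TCP at [0.525, -0, 0.405] pointing down, gripper open.
Joint ranges: [-2.94, 2.94], [-0.97, 2.17], [0.19, 2.56], [-1.23, 4.37], [0.02, 3.11], [-2.88, 2.88]. Speed limits (rad/s): [2.39, 2.39, 3.01, 3.14, 3.14, 3.14].

### API

Orientations are given as a unit quaternion [w, x, y, z].
In Python, from cell import robot, cams gives the robot as it stands.
- The arm moves only by the tool arm_command, never from a script. Its argument "deltas" is a list of rows, each an object of numbers: "x", "y", "z": the shift along the tool's x, y, z normalised to -1 to 1, where 1 is 50 mm; "rx", "ry", "rz": the turn, a rotation vector about the tool's x, y, z normalised to -1 to 1, where 1 is 90 degrees; "claw": the finger opening in mm, from 0 to 85.4. A call has 1 to 8 rows; each row shifts and turns the commanded pose from where the row before left it, along the tool's axes as they then stand; what a row does not reach is not made up. A row lasts 1/8 s, in which the tool goes at most 62.5 mm and 10.7 degrees, less where a joint would pass 70% of its speed; a pose out of reach is approached as far as the arm can. A call with a number of a shift or a turn outside -1 to 1 is refused whole. A call with a gripper value outside its range is refused whole. The fingers move at their own pace and stop on an object; "squeeze" is the grip in N (left out, the last holds). Time passes only in rows, so rows that do not move let the fingers close. It gives the time, the measured TCP pose, the force, the opening and the grip force at its end, in the units of the state.
- robot.state(): the state, without advancing time (a new reading comes with each control period).
- cams.snapshot(name): name is "scene" or "side" or "wrist"; returns a dict with "img" (400x640x3 uint8, red, green, blue), "mtx" (3x3 intrinsics, pixels), "dist_coeffs" ([k1, k2, p1, p2, k3] as OpenCV has them; the pictures are not rectified), "rvec" (rotation vector, rad) and "tvec" (3), from world to camera coordinates, as OpenCV has them; the wrist camera has in their place "T_tool_cam" (4x4, takes a point from camera to tool coordinates, whose origin is the TCP and whose axes are the flange's). Camera axes: x right, y down, z forward; pixel columns grow to the right and rows downward; lengths in m; the calibration is good to about 2 mm. A picture is of the moment at which its call begins: read the wrist's pose just before it. There is no depth.
- robot.job_done(): hands the job in; it is judged then, once.
The state is a dict: "t": time; "joint_pos": joint angles; "joint_vel": joint speeds; "effort": joint torques, N m; "tool_pos": TCP position; "orientation": TCP orientation; "wrist_force": force on the tool from outside, world axes, zero at the start; "ft_torque": the same for the moment, N m; "grip_width": finger opening in m; "grip_force": force on a finger pad.
Only numpy, scipy, OpenCV 4.12 (cv2) and the standard library are available. Lean on these libraries where they do the work, as an engineer would, in place of code of your own. Each camera call takes 0.05 s, during which the arm holds its last target. There are 200 camera calls.

## Working session

There is one attempt and no reset: what is moved stays moved. The work goes in short steps, Python scripts to look and compute and a tool call to move; the robot and the scene stay as the last step left them, time stands still between calls to the robot, and variables do not carry over. Pictures are saved under pics/ and viewed, at most 14 in all, crops included, and the job is handed in when it is done.

Besides the shell and the picture viewer there is one more tool, called as a command line: name --argument value ..., lists and objects as JSON in quotes. arm_command: Moves the arm, as the interface text tells. Its arguments: {"type":"object","properties":{"deltas":{"type":"array"},"squeeze":{"type":"number"}},"required":["deltas"]}

```bash
mkdir -p pics; ls
cat > h.py <<'E'
import numpy as np, cv2
from scipy.spatial.transform import Rotation as R
from cell import robot, cams
def snap(n, f=None):
    st=robot.state(); s=cams.snapshot(n)
    if f: cv2.imwrite('pics/'+f, cv2.cvtColor(s['img'],cv2.COLOR_RGB2BGR))
    if n=='wrist':
        q=st['orientation']; T=np.eye(4); T[:3,:3]=R.from_quat([q[1],q[2],q[3],q[0]]).as_matrix(); T[:3,3]=st['tool_pos']
        s['Twc']=T@np.array(s['T_tool_cam'])
    else:
        T=np.eye(4); T[:3,:3]=cv2.Rodrigues(np.array(s['rvec'],float))[0]; T[:3,3]=np.ravel(s['tvec']); s['Twc']=np.linalg.inv(T)
    return s
def w(s,px,z):
    "pixels -> world at height z"
    p=cv2.undistortPoints(np.array(px,float).reshape(-1,1,2),np.array(s['mtx']),np.array(s['dist_coeffs'])).reshape(-1,2)
    d=np.c_[p,np.ones(len(p))]@s['Twc'][:3,:3].T; o=s['Twc'][:3,3]
    return o+d*((np.asarray(z,float)-o[2])/d[:,2])[:,None]
def proj(s,P):
    T=np.linalg.inv(s['Twc']); return cv2.projectPoints(np.array(P,float).reshape(-1,3),cv2.Rodrigues(T[:3,:3])[0],T[:3,3],np.array(s['mtx']),np.array(s['dist_coeffs']))[0].reshape(-1,2)
E
python3 - <<'E'
from h import *
import pickle
for n in ['scene','side','wrist']:
    s=snap(n,n+'0.png'); print(n,s['Twc'].round(3).tolist()); pickle.dump(s,open(n+'0.pkl','wb'))
print(robot.state()['orientation'])
E
```

```text
pics
scene [[0.099, 0.672, -0.734, 1.515], [0.995, -0.05, 0.087, -0.143], [0.022, -0.739, -0.673, 1.0], [0.0, 0.0, 0.0, 1.0]]
side [[-0.867, -0.334, 0.37, 0.08], [-0.499, 0.595, -0.63, 0.721], [-0.01, -0.731, -0.682, 0.863], [0.0, 0.0, 0.0, 1.0]]
wrist [[1.0, 0.0, -0.001, 0.525], [0.0, -0.947, -0.32, 0.082], [-0.001, 0.32, -0.947, 0.374], [0.0, 0.0, 0.0, 1.0]]
[-4.11355302e-04  7.07100618e-01  7.07112781e-01 -2.50316251e-04]
```

View pics/scene0.png

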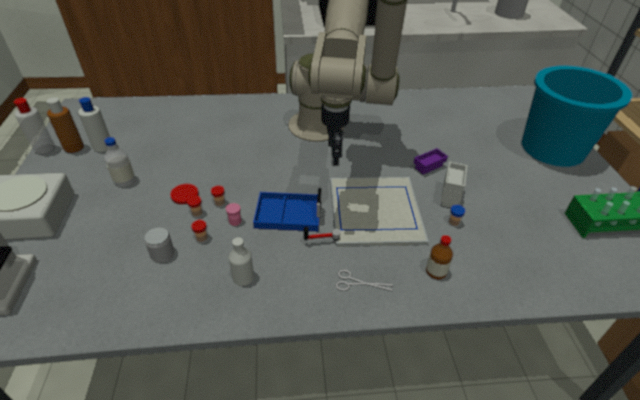

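View pics/side0.png

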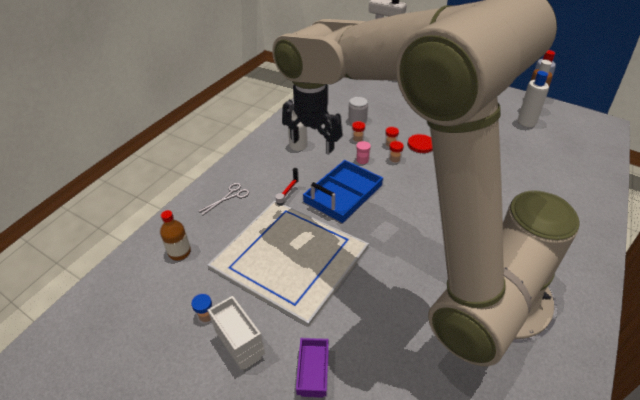

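The scene view shows the carrier at about (288,211), the board at (378,210), red jars near (218,192), (195,207) and (199,230), the pile at (453,185) and the blue jar at (457,213). I'll zoom in for pixel positions.

Run:
```python
import cv2
a=cv2.imread('pics/scene0.png')[150:290,165:485]; cv2.imwrite('pics/c1.png',cv2.resize(a,(800,350),interpolation=cv2.INTER_CUBIC))
a=cv2.imread('pics/side0.png')[100:390,190:450]; cv2.imwrite('pics/c2.png',cv2.resize(a,(538,600),interpolation=cv2.INTER_CUBIC))
```

```text
(no output)
```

View pics/c1.png

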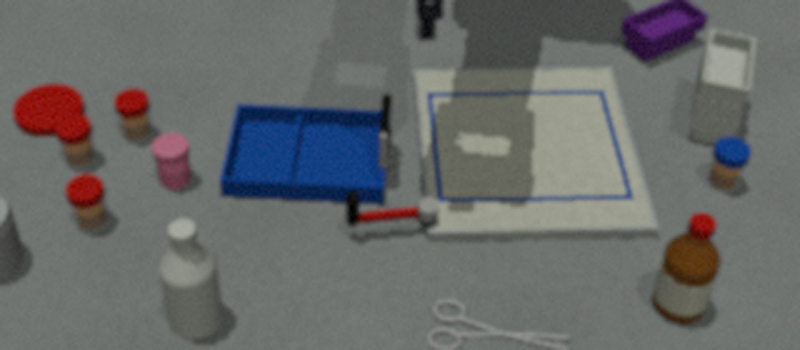

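View pics/c2.png

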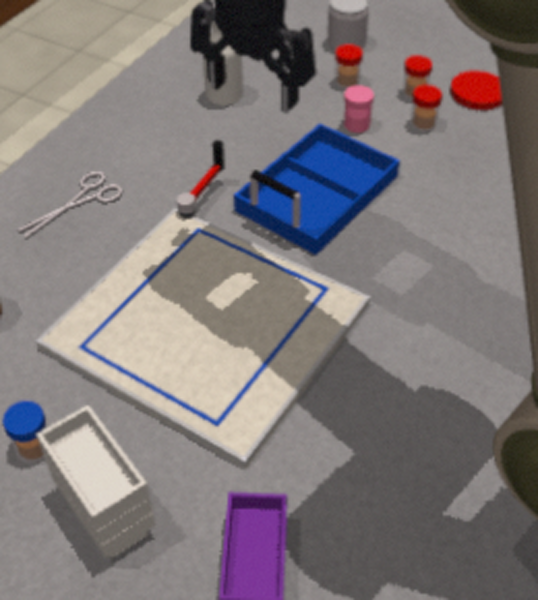

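Three red jars (no fourth; the flat red disc is not a jar). Next I compute positions.

Run:
```python
from h import *
import pickle
s=pickle.load(open('scene0.pkl','rb')); d=pickle.load(open('side0.pkl','rb'))
S=lambda p:np.array(p,float)/2.5+[165,150]
D=lambda p:np.array(p,float)/2.069+[190,100]
def show(n,a,b,z):
    print(n); 
    if a is not None: print('  sc',w(s,S(a),[z]*len(a))[:,:2].round(3).tolist())
    if b is not None: print('  sd',w(d,D(b),[z]*len(b))[:,:2].round(3).tolist())
show('jars+pink+blue',[(132,98),(73,125),(85,184),(172,144),(732,146)],[(427,95),(418,65),(348,53),(358,95),(25,414)],.06)
show('pile',[(708,32),(756,37),(749,92),(700,83)],[(150,485),(96,518),(40,440),(88,408)],.106)
show('carrier',[(240,107),(384,110),(384,188),(224,183)],[(398,163),(316,240),(236,195),(320,126)],.03)
show('handle',[(386,100),(353,200)] [:1],[(298,191),(253,175)],.084)
show('board',[(416,69),(611,69),(656,232),(428,236)],[(370,298),(246,460),(40,340),(178,212)],.016)
show('tape',[(430,93),(603,91),(632,198),(438,199)],[(327,289),(217,424),(82,347),(200,230)],.016)
show('knob top',[(352,195)],[(219,145)],.072)
show('purple',None,[(258,495)],.05)
show('hinge',[(428,207)],[(186,200)],.04)
```

```text
jars+pink+blue
  sc [[0.435, -0.349], [0.481, -0.417], [0.584, -0.392], [0.524, -0.295], [0.58, 0.389]]
  sd [[0.434, -0.348], [0.476, -0.415], [0.586, -0.391], [0.523, -0.297], [0.581, 0.382]]
pile
  sc [[0.412, 0.402], [0.427, 0.461], [0.533, 0.415], [0.512, 0.36]]
  sd [[0.399, 0.403], [0.422, 0.456], [0.52, 0.417], [0.503, 0.363]]
carrier
  sc [[0.429, -0.216], [0.449, -0.029], [0.589, -0.042], [0.566, -0.234]]
  sd [[0.42, -0.217], [0.449, -0.025], [0.584, -0.048], [0.555, -0.238]]
handle
  sc [[0.49, -0.031]]
  sd [[0.487, -0.043], [0.552, -0.042]]
board
  sc [[0.352, 0.025], [0.372, 0.296], [0.673, 0.275], [0.658, 0.004]]
  sd [[0.351, 0.02], [0.367, 0.29], [0.663, 0.273], [0.643, 0.007]]
tape
  sc [[0.404, 0.038], [0.417, 0.273], [0.616, 0.261], [0.599, 0.024]]
  sd [[0.404, 0.032], [0.417, 0.267], [0.612, 0.256], [0.598, 0.022]]
knob top
  sc [[0.637, -0.084]]
  sd [[0.632, -0.085]]
purple
  sd [[0.324, 0.335]]
hinge
  sc [[0.634, 0.006]]
  sd [[0.631, 0.003]]
```

```bash
cat >> h.py <<'E'
def reds(n='scene'):
    s=snap(n); h=cv2.cvtColor(s['img'],cv2.COLOR_RGB2HSV)
    m=(((h[...,0]<6)|(h[...,0]>174))&(h[...,1]>190)&(h[...,2]>70)).astype(np.uint8)
    k,_,st,c=cv2.connectedComponentsWithStats(m)
    for i in range(1,k):
        if st[i,4]>12:
            p=w(s,[c[i]],[.053])[0]
            if abs(p[1])<.6 and .25<p[0]<.8: print(n,c[i].round(1),st[i,4],p[:2].round(3))
E
python3 -c "
from h import *
reds();reds('side');print(robot.state()['t'],robot.tips_ahead)"
```

```text
scene [185.8 195. ] 472 [ 0.448 -0.448]
scene [217.1 191.1] 95 [ 0.436 -0.352]
scene [198.5 226.3] 122 [ 0.588 -0.394]
scene [319.9 235.4] 50 [ 0.652 -0.044]
scene [445.3 240.2] 66 [0.698 0.314]
side [358.2 126.3] 99 [ 0.589 -0.397]
side [391.7 131.6] 98 [ 0.48  -0.423]
side [420.1 143.1] 356 [ 0.377 -0.408]
side [395.9 146.1] 118 [ 0.438 -0.356]
side [289.2 186.5] 57 [ 0.623 -0.034]
0.25 0.1734
```

View pics/wrist0.png

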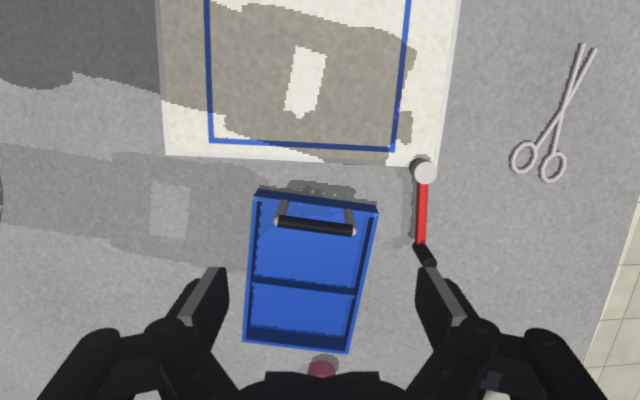

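The wrist view shows the carrier rim corners at about (257,188), (378,210), (348,352) and (243,341), the handle at (279,223)–(354,231), and the step edge from (167,153) to (438,165).

Run:
```python
from h import *
import pickle
s=pickle.load(open('wrist0.pkl','rb'))
c=w(s,[(257,190),(378,211),(348,352),(243,341)],[.03]*4); print(c.round(3),c.mean(0))
print(w(s,[(279,223),(354,231)],[.084]*2).round(3), w(s,[(167,153),(438,165),(211,142),(394,151)],[.016]*4).round(3),w(s,[(430,172)],[.04]))
```

```text
[[ 0.454 -0.019  0.03 ]
 [ 0.587 -0.043  0.03 ]
 [ 0.559 -0.241  0.03 ]
 [ 0.422 -0.224  0.03 ]] [ 0.50568584 -0.13178869  0.03      ]
[[ 0.484 -0.036  0.084]
 [ 0.555 -0.044  0.084]] [[0.354 0.019 0.016]
 [0.653 0.006 0.016]
 [0.404 0.031 0.016]
 [0.603 0.021 0.016]] [[0.637216   0.00333617 0.04      ]]
```

arm_command --deltas '[{"x": -1,"y": -0.2,"claw": 85},{"x": -1,"y": -0.2},{"x": -1,"y": -0.3},{"x": -1,"y": -0.3},{"x": -1,"y": -0.3},{"x": -1,"y": -0.3},{"x": -1,"y": -0.14},{"z": 0.6}]' --squeeze 40

```text
validation failed for argument at $.de...
```

arm_command --deltas '[{"x": -1,"y": -0.2,"z": 0,"rx": 0,"ry": 0,"rz": 0,"claw": 85},{"x": -1,"y": -0.2,"z": 0,"rx": 0,"ry": 0,"rz": 0,"claw": 85}]' --squeeze 40

```text
t: 0.5
tool_pos: [0.5047, -0.1009, 0.4046]
orientation: [0.0, 0.707, 0.708, -0.0]
wrist_force: [1.5, -0.9, 0.9]
grip_width: 0.085
grip_force: 0.0
```

arm_command --deltas '[{"x": -1,"y": -0.4,"z": 0,"rx": 0,"ry": 0,"rz": 0,"claw": 85},{"x": -1,"y": -0.4,"z": 0.3,"rx": 0,"ry": 0,"rz": 0,"claw": 85},{"x": -1,"y": -0.3,"z": 0.5,"rx": 0,"ry": 0,"rz": 0,"claw": 85},{"x": -1,"y": -0.28,"z": 0.5,"rx": 0,"ry": 0,"rz": 0,"claw": 85},{"x": -1,"y": 0,"z": 0.5,"rx": 0,"ry": 0,"rz": 0,"claw": 85},{"x": 0,"y": 0,"z": 0.8,"rx": 0,"ry": 0,"rz": 0,"claw": 85},{"x": 0,"y": 0,"z": 0,"rx": 0,"ry": 0,"rz": 0,"claw": 85}]'

```text
t: 1.38
tool_pos: [0.4355, -0.3498, 0.2723]
orientation: [-0.003, 0.707, 0.707, 0.0]
wrist_force: [0.8, -0.1, 1.1]
grip_width: 0.0854
grip_force: 0.0
```

Run:
```python
from h import *
snap('wrist','w1.png'); reds('side'); print(robot.state()['tool_pos'])
```

```text
side [358.2 126.3] 98 [ 0.589 -0.398]
side [390.  131.6] 66 [ 0.485 -0.421]
side [392.1 146.4] 36 [ 0.448 -0.349]
side [289.3 186.4] 56 [ 0.623 -0.034]
[ 0.43633041 -0.34983947  0.27584842]
```

View pics/w1.png

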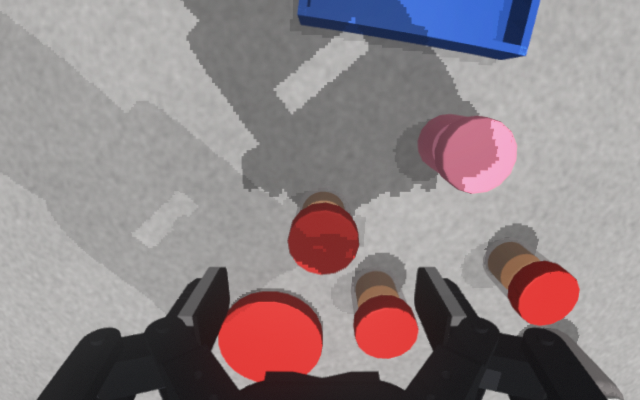

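Jar A sits centred between the fingers at (323,238); the red disc is low at (270,335) and clear of them.

arm_command --deltas '[{"x": 0,"y": 0,"z": 0.8,"rx": 0,"ry": 0,"rz": 0,"claw": 85},{"x": 0,"y": 0,"z": 0.75,"rx": 0,"ry": 0,"rz": 0,"claw": 60},{"x": 0,"y": 0,"z": 0,"rx": 0,"ry": 0,"rz": 0,"claw": 35},{"x": 0,"y": 0,"z": 0,"rx": 0,"ry": 0,"rz": 0,"claw": 35},{"x": 0,"y": 0,"z": 0,"rx": 0,"ry": 0,"rz": 0,"claw": 35},{"x": 0,"y": 0,"z": 0,"rx": 0,"ry": 0,"rz": 0,"claw": 35}]'

```text
t: 2.22
tool_pos: [0.4363, -0.3503, 0.1989]
orientation: [0.001, 0.707, 0.707, -0.0]
wrist_force: [0.4, 0.3, 7.7]
grip_width: 0.0431
grip_force: 41.5
```

arm_command --deltas '[{"x": 0,"y": 0,"z": -1,"rx": 0,"ry": 0,"rz": 0,"claw": 35},{"x": 0.5,"y": 0.16,"z": -0.9,"rx": 0,"ry": 0,"rz": 0,"claw": 35},{"x": 1,"y": 0.3,"z": 0,"rx": 0,"ry": 0,"rz": 0,"claw": 35},{"x": 1,"y": 0.3,"z": 0,"rx": 0,"ry": 0,"rz": 0,"claw": 35},{"x": 1,"y": 0.3,"z": 0,"rx": 0,"ry": 0,"rz": 0,"claw": 35},{"x": 1,"y": 0.3,"z": 0,"rx": 0,"ry": 0,"rz": 0,"claw": 35},{"x": 0.8,"y": 0.2,"z": 0,"rx": 0,"ry": 0,"rz": 0,"claw": 35},{"x": 0.28,"y": 0,"z": 0,"rx": 0,"ry": 0,"rz": 0,"claw": 35}]'

```text
t: 3.22
tool_pos: [0.5142, -0.0692, 0.2927]
orientation: [0.0, 0.706, 0.708, 0.0]
wrist_force: [-1.1, -0.5, 0.3]
grip_width: 0.0435
grip_force: 41.2
```

arm_command --deltas '[{"x": 0,"y": 0,"z": 0.8,"rx": 0,"ry": 0,"rz": 0,"claw": 35},{"x": 0,"y": 0,"z": 0.6,"rx": 0,"ry": 0,"rz": 0,"claw": 35},{"x": 0,"y": 0,"z": 0.3,"rx": 0,"ry": 0,"rz": 0,"claw": 35},{"x": 0,"y": 0,"z": 0.07,"rx": 0,"ry": 0,"rz": 0,"claw": 35},{"x": 0,"y": 0,"z": 0,"rx": 0,"ry": 0,"rz": 0,"claw": 35}]'

```text
t: 3.85
tool_pos: [0.5143, -0.0714, 0.2047]
orientation: [0.001, 0.707, 0.707, 0.0]
wrist_force: [0.2, 0.5, -1.1]
grip_width: 0.0433
grip_force: 41.3
```

arm_command --deltas '[{"x": 0,"y": 0,"z": 0.02,"rx": 0,"ry": 0,"rz": 0,"claw": 62},{"x": 0,"y": 0,"z": 0,"rx": 0,"ry": 0,"rz": 0,"claw": 62},{"x": 0,"y": 0,"z": 0,"rx": 0,"ry": 0,"rz": 0,"claw": 62},{"x": 0,"y": 0,"z": -0.5,"rx": 0,"ry": 0,"rz": 0,"claw": 62},{"x": 0,"y": 0,"z": -1,"rx": 0,"ry": 0,"rz": 0,"claw": 62},{"x": -1,"y": 0,"z": -0.9,"rx": 0,"ry": 0,"rz": 0,"claw": 85},{"x": -1,"y": -0.1,"z": 0,"rx": 0,"ry": 0,"rz": 0,"claw": 85},{"x": -1,"y": -0.1,"z": 0,"rx": 0,"ry": 0,"rz": 0,"claw": 85}]'

```text
t: 4.85
tool_pos: [0.5037, -0.2188, 0.3202]
orientation: [0.001, 0.707, 0.707, 0.0]
wrist_force: [-0.5, 0.4, -0.5]
grip_width: 0.085
grip_force: 0.0
```

Run:
```python
from h import *
snap('wrist','w2.png'); reds('side');reds(); print(robot.state()['tool_pos'])
```

```text
side [358.2 126.3] 98 [ 0.589 -0.398]
side [389.9 131.7] 66 [ 0.485 -0.42 ]
side [289.3 186.4] 57 [ 0.623 -0.034]
side [330.9 186.9] 110 [ 0.521 -0.089]
scene [185.8 195. ] 470 [ 0.448 -0.448]
scene [306.5 202.2] 113 [ 0.509 -0.073]
scene [198.5 226.2] 126 [ 0.587 -0.394]
scene [319.6 235.5] 46 [ 0.652 -0.045]
scene [445.3 240.1] 66 [0.698 0.314]
[ 0.50357533 -0.21928811  0.31940521]
```

View pics/w2.png

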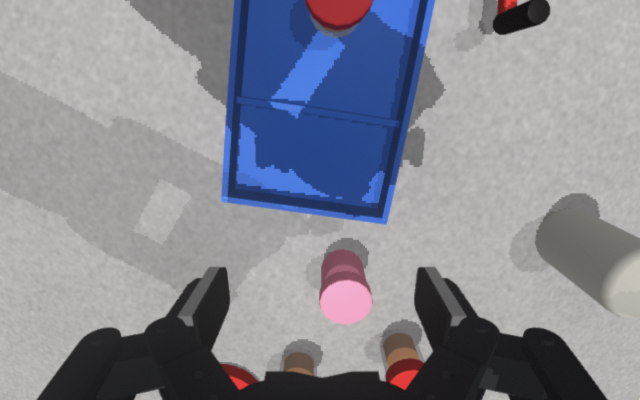

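The jar stands at the front of the carrier (338,10), and the carrier hasn't moved. Jar C is next.

arm_command --deltas '[{"x": -0.9,"y": 0.5,"z": 0,"rx": 0,"ry": 0,"rz": 0,"claw": 85},{"x": -0.9,"y": 0.5,"z": 0,"rx": 0,"ry": 0,"rz": 0,"claw": 85},{"x": -0.9,"y": 0.4,"z": 0.3,"rx": 0,"ry": 0,"rz": 0,"claw": 85},{"x": -0.76,"y": 0.25,"z": 0.5,"rx": 0,"ry": 0,"rz": 0,"claw": 85},{"x": 0,"y": 0,"z": 0.8,"rx": 0,"ry": 0,"rz": 0,"claw": 85},{"x": 0,"y": 0,"z": 0.8,"rx": 0,"ry": 0,"rz": 0,"claw": 60},{"x": 0,"y": 0,"z": 0,"rx": 0,"ry": 0,"rz": 0,"claw": 35},{"x": 0,"y": 0,"z": 0,"rx": 0,"ry": 0,"rz": 0,"claw": 35}]'

```text
t: 6.0
tool_pos: [0.5872, -0.3901, 0.2016]
orientation: [0.001, 0.707, 0.707, 0.0]
wrist_force: [-0.2, -1.2, -0.2]
grip_width: 0.0435
grip_force: 42.3
```

arm_command --deltas '[{"x": 0,"y": 0,"z": 0,"rx": 0,"ry": 0,"rz": 0,"claw": 35},{"x": 0,"y": 0,"z": 0,"rx": 0,"ry": 0,"rz": 0,"claw": 35},{"x": 0,"y": 0,"z": 0,"rx": 0,"ry": 0,"rz": 0,"claw": 35}]'

```text
t: 6.38
tool_pos: [0.5866, -0.3905, 0.2]
orientation: [0.0, 0.707, 0.707, 0.0]
wrist_force: [-1.1, -0.5, -1.0]
grip_width: 0.0432
grip_force: 42.3
```

arm_command --deltas '[{"x": 0,"y": 0,"z": -1,"rx": 0,"ry": 0,"rz": 0,"claw": 35},{"x": 0.6,"y": 0,"z": -1,"rx": 0,"ry": 0,"rz": 0,"claw": 35},{"x": 1,"y": -0.2,"z": 0,"rx": 0,"ry": 0,"rz": 0,"claw": 35},{"x": 1,"y": -0.2,"z": 0,"rx": 0,"ry": 0,"rz": 0,"claw": 35},{"x": 1,"y": -0.2,"z": 0,"rx": 0,"ry": 0,"rz": 0,"claw": 35},{"x": 1,"y": -0.19,"z": 0,"rx": 0,"ry": 0,"rz": 0,"claw": 35},{"x": 0.74,"y": 0,"z": 0,"rx": 0,"ry": 0,"rz": 0,"claw": 35},{"x": 0,"y": 0,"z": 0.5,"rx": 0,"ry": 0,"rz": 0,"claw": 35}]'

```text
t: 7.38
tool_pos: [0.5473, -0.1212, 0.2762]
orientation: [0.002, 0.706, 0.708, 0.001]
wrist_force: [0.6, -0.3, -1.0]
grip_width: 0.0433
grip_force: 42.5
```

arm_command --deltas '[{"x": 0,"y": 0,"z": 0.7,"rx": 0,"ry": 0,"rz": 0,"claw": 35},{"x": 0,"y": 0,"z": 0.5,"rx": 0,"ry": 0,"rz": 0,"claw": 35},{"x": 0,"y": 0,"z": 0.2,"rx": 0,"ry": 0,"rz": 0,"claw": 35},{"x": 0,"y": 0,"z": 0,"rx": 0,"ry": 0,"rz": 0,"claw": 35},{"x": 0,"y": 0,"z": 0,"rx": 0,"ry": 0,"rz": 0,"claw": 35}]'

```text
t: 8.0
tool_pos: [0.5472, -0.1236, 0.2052]
orientation: [0.001, 0.707, 0.707, 0.0]
wrist_force: [-0.2, 0.3, -0.6]
grip_width: 0.043
grip_force: 43.5
```

arm_command --deltas '[{"x": 0,"y": 0,"z": 0,"rx": 0,"ry": 0,"rz": 0,"claw": 58},{"x": 0,"y": 0,"z": 0,"rx": 0,"ry": 0,"rz": 0,"claw": 58},{"x": 0,"y": 0,"z": 0,"rx": 0,"ry": 0,"rz": 0,"claw": 58},{"x": 0,"y": 0,"z": -0.5,"rx": 0,"ry": 0,"rz": 0,"claw": 58},{"x": 0,"y": 0,"z": -1,"rx": 0,"ry": 0,"rz": 0,"claw": 58},{"x": -1,"y": -0.2,"z": -0.9,"rx": 0,"ry": 0,"rz": 0,"claw": 85},{"x": -1,"y": -0.2,"z": 0,"rx": 0,"ry": 0,"rz": 0,"claw": 85},{"x": -1,"y": -0.2,"z": 0,"rx": 0,"ry": 0,"rz": 0,"claw": 85}]'

```text
t: 9.0
tool_pos: [0.5173, -0.2708, 0.3215]
orientation: [0.001, 0.707, 0.707, 0.0]
wrist_force: [0.1, -0.2, 0.4]
grip_width: 0.0852
grip_force: 0.0
```

Run:
```python
from h import *
reds('side');reds(); print(robot.state()['tool_pos'])
```

```text
side [376.3 133.8] 101 [ 0.519 -0.387]
side [329.5 173.8] 147 [ 0.552 -0.137]
side [289.1 186.5] 55 [ 0.623 -0.033]
side [331.  186.5] 118 [ 0.522 -0.09 ]
scene [184.  193.5] 386 [ 0.44  -0.454]
scene [306.3 202. ] 120 [ 0.508 -0.073]
scene [204.5 209.4] 107 [ 0.517 -0.384]
scene [289.2 210.6] 117 [ 0.543 -0.128]
scene [319.7 235.5] 50 [ 0.652 -0.045]
scene [445.3 240.2] 65 [0.698 0.314]
[ 0.51659153 -0.27344932  0.32080277]
```

Jar B was knocked aside to about (0.517, -0.382), so I go there.

arm_command --deltas '[{"x": -1,"y": 0,"z": 0,"rx": 0,"ry": 0,"rz": 0,"claw": 85},{"x": -1,"y": 0,"z": 0,"rx": 0,"ry": 0,"rz": 0,"claw": 85},{"x": -0.2,"y": 0,"z": 0.5,"rx": 0,"ry": 0,"rz": 0,"claw": 85},{"x": 0,"y": 0,"z": 0.2,"rx": 0,"ry": 0,"rz": 0,"claw": 85},{"x": 0,"y": 0,"z": 0,"rx": 0,"ry": 0,"rz": 0,"claw": 85}]'

```text
t: 9.72
tool_pos: [0.5181, -0.3784, 0.2854]
orientation: [-0.001, 0.707, 0.707, 0.0]
wrist_force: [0.9, 0.1, 0.5]
grip_width: 0.0851
grip_force: 0.0
```

Run:
```python
from h import *
snap('wrist','w3.png'); print(robot.state()['tool_pos'])
```

```text
[ 0.51821568 -0.37847943  0.28637103]
```

View pics/w3.png

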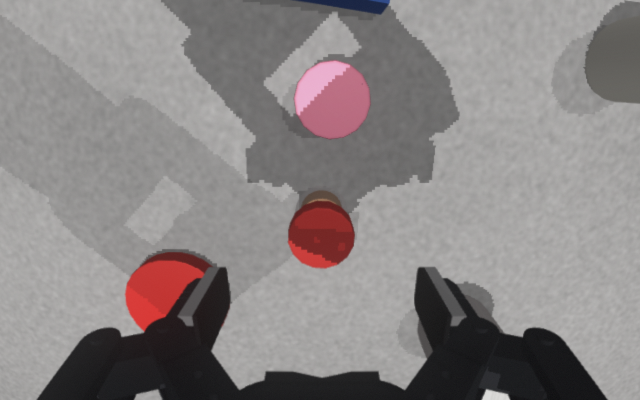

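Jar B stands upright and centred at (322,235).

arm_command --deltas '[{"x": -0.05,"y": 0,"z": 0.9,"rx": 0,"ry": 0,"rz": 0,"claw": 85},{"x": 0,"y": 0,"z": 0.82,"rx": 0,"ry": 0,"rz": 0,"claw": 60},{"x": 0,"y": 0,"z": 0,"rx": 0,"ry": 0,"rz": 0,"claw": 35},{"x": 0,"y": 0,"z": 0,"rx": 0,"ry": 0,"rz": 0,"claw": 35},{"x": 0,"y": 0,"z": 0,"rx": 0,"ry": 0,"rz": 0,"claw": 35},{"x": 0,"y": 0,"z": 0,"rx": 0,"ry": 0,"rz": 0,"claw": 35}]'

```text
t: 10.52
tool_pos: [0.518, -0.382, 0.2011]
orientation: [0.001, 0.707, 0.707, -0.0]
wrist_force: [0.0, 0.0, -0.9]
grip_width: 0.043
grip_force: 42.2
```

arm_command --deltas '[{"x": 0,"y": 0,"z": -1,"rx": 0,"ry": 0,"rz": 0,"claw": 35},{"x": 0.3,"y": -0.2,"z": -1,"rx": 0,"ry": 0,"rz": 0,"claw": 35},{"x": 1,"y": -0.2,"z": 0,"rx": 0,"ry": 0,"rz": 0,"claw": 35},{"x": 1,"y": -0.2,"z": 0,"rx": 0,"ry": 0,"rz": 0,"claw": 35},{"x": 1,"y": -0.2,"z": 0,"rx": 0,"ry": 0,"rz": 0,"claw": 35},{"x": 1,"y": -0.2,"z": 0,"rx": 0,"ry": 0,"rz": 0,"claw": 35},{"x": 0.9,"y": 0,"z": 0,"rx": 0,"ry": 0,"rz": 0,"claw": 35},{"x": 0.19,"y": 0,"z": 0.4,"rx": 0,"ry": 0,"rz": 0,"claw": 35}]'

```text
t: 11.52
tool_pos: [0.4679, -0.1103, 0.2814]
orientation: [0.002, 0.706, 0.708, 0.001]
wrist_force: [-0.1, -1.0, -0.8]
grip_width: 0.0429
grip_force: 42.4
```

arm_command --deltas '[{"x": 0,"y": 0,"z": 0.7,"rx": 0,"ry": 0,"rz": 0,"claw": 35},{"x": 0,"y": 0,"z": 0.5,"rx": 0,"ry": 0,"rz": 0,"claw": 35},{"x": 0,"y": 0,"z": 0.3,"rx": 0,"ry": 0,"rz": 0,"claw": 35},{"x": 0,"y": 0,"z": 0,"rx": 0,"ry": 0,"rz": 0,"claw": 35},{"x": 0,"y": 0,"z": 0,"rx": 0,"ry": 0,"rz": 0,"claw": 58},{"x": 0,"y": 0,"z": 0,"rx": 0,"ry": 0,"rz": 0,"claw": 58},{"x": 0,"y": 0,"z": 0,"rx": 0,"ry": 0,"rz": 0,"claw": 58}]'

```text
t: 12.4
tool_pos: [0.4679, -0.1125, 0.2051]
orientation: [0.0, 0.707, 0.707, 0.0]
wrist_force: [-0.0, 0.3, 0.2]
grip_width: 0.0576
grip_force: 0.0
```

arm_command --deltas '[{"x": 0,"y": 0,"z": -0.6,"rx": 0,"ry": 0,"rz": 0,"claw": 58},{"x": 0,"y": 0,"z": -1,"rx": 0,"ry": 0,"rz": 0,"claw": 58},{"x": 0.4,"y": 0,"z": -1,"rx": 0,"ry": 0,"rz": 0,"claw": 85},{"x": 1,"y": 0,"z": -0.5,"rx": 0,"ry": 0,"rz": 0,"claw": 85},{"x": 1,"y": 0,"z": 0,"rx": 0,"ry": 0,"rz": 0,"claw": 85},{"x": 1,"y": 0,"z": 0,"rx": 0,"ry": 0,"rz": 0,"claw": 85},{"x": 1,"y": 0,"z": 0,"rx": 0,"ry": 0,"rz": 0,"claw": 85},{"x": 1,"y": 0,"z": 0,"rx": 0,"ry": 0,"rz": 0,"claw": 85}]'

```text
t: 13.4
tool_pos: [0.4675, 0.1592, 0.3601]
orientation: [0.0, 0.707, 0.707, 0.0]
wrist_force: [1.1, -0.1, -0.5]
grip_width: 0.0847
grip_force: 0.0
```

arm_command --deltas '[{"x": 1,"y": 0,"z": 0,"rx": 0,"ry": 0,"rz": 0,"claw": 85},{"x": 1,"y": 0,"z": 0,"rx": 0,"ry": 0,"rz": -0.108,"claw": 85},{"x": 0,"y": 0,"z": 0,"rx": 0,"ry": 0,"rz": -0.108,"claw": 85},{"x": 0,"y": 0,"z": 0,"rx": 0,"ry": 0,"rz": -0.108,"claw": 85},{"x": 0,"y": 0,"z": 0,"rx": 0,"ry": 0,"rz": -0.108,"claw": 85},{"x": 0,"y": 0,"z": 0,"rx": 0,"ry": 0,"rz": -0.108,"claw": 85},{"x": 0,"y": 0,"z": 0,"rx": 0,"ry": 0,"rz": -0.108,"claw": 85},{"x": 0,"y": 0,"z": 0,"rx": 0,"ry": 0,"rz": -0.108,"claw": 85}]'

```text
t: 14.4
tool_pos: [0.4678, 0.2576, 0.36]
orientation: [0.0, 0.188, 0.982, 0.0]
wrist_force: [-0.2, -0.4, 0.5]
grip_width: 0.0852
grip_force: 0.0
```

Run:
```python
from h import *
import pickle
s=snap('wrist','w4.png'); pickle.dump(s,open('w4.pkl','wb'));print(robot.state()['tool_pos'],robot.state()['joint_pos'])
reds();reds('side')
snap('scene','s4.png')
```

```text
[0.46776353 0.257549   0.35994091] [ 2.83747210e-01  3.70809875e-01  1.53777700e+00 -2.98754923e-05
  1.23294877e+00 -9.15983421e-01]
scene [184.  193.6] 391 [ 0.44  -0.454]
scene [292.  193.2] 95 [ 0.464 -0.116]
scene [306.3 202. ] 116 [ 0.508 -0.073]
scene [289.2 210.4] 120 [ 0.542 -0.128]
scene [319.6 235.5] 48 [ 0.652 -0.045]
scene [445.4 240.2] 65 [0.699 0.314]
side [421.8 144.5] 299 [ 0.37  -0.404]
side [329.6 173.8] 146 [ 0.552 -0.137]
side [352.3 185.5] 153 [ 0.472 -0.123]
side [293.4 181.5] 17 [ 0.624 -0.057]
side [331.  186.5] 115 [ 0.521 -0.09 ]
```

View pics/w4.png

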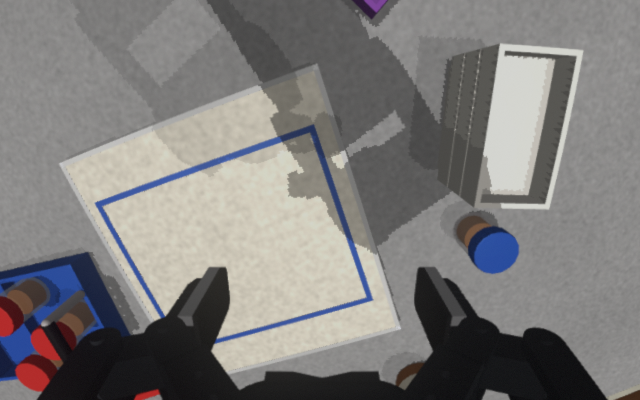

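The top dish's rim corners are at (501,44), (583,50), (549,208) and (473,203).

Run:
```python
from h import *
import pickle
s=pickle.load(open('w4.pkl','rb'))
c=w(s,[(501,44),(583,50),(549,208),(474,204)],[.106]*4); print(c.round(3)); m=c.mean(0)
L=(c[3]+c[2]-c[0]-c[1])/2; S=(c[1]+c[2]-c[0]-c[3])/2
print(m,np.degrees(np.arctan2(L[1],L[0])),np.degrees(np.arctan2(S[1],S[0])),np.linalg.norm(L[:2]),np.linalg.norm(S[:2]))
```

```text
[[0.404 0.405 0.106]
 [0.426 0.457 0.106]
 [0.527 0.415 0.106]
 [0.503 0.362 0.106]]
[0.46497957 0.40978688 0.106     ] -23.098984851369966 66.35168697110913 0.10848025738398834 0.05779688494491218
```

arm_command --deltas '[{"x": 0,"y": 0,"z": 0,"rx": 0,"ry": 0,"rz": 0.015,"claw": 85},{"x": 0.45,"y": 0.9,"z": 0,"rx": 0,"ry": 0,"rz": 0,"claw": 85},{"x": 0.4,"y": 0.9,"z": 0,"rx": 0,"ry": 0,"rz": 0,"claw": 85},{"x": 0.4,"y": 0.9,"z": 0.5,"rx": 0,"ry": 0,"rz": 0,"claw": 85},{"x": 0,"y": 0.08,"z": 0.8,"rx": 0,"ry": 0,"rz": 0,"claw": 85},{"x": 0,"y": 0,"z": 0,"rx": 0,"ry": 0,"rz": 0,"claw": 85}]'

```text
t: 15.35
tool_pos: [0.4649, 0.41, 0.2921]
orientation: [-0.002, 0.203, 0.979, -0.002]
wrist_force: [0.2, -0.2, 0.7]
grip_width: 0.0853
grip_force: 0.0
```

arm_command --deltas '[{"x": 0,"y": 0,"z": 0.6,"rx": 0,"ry": 0,"rz": 0,"claw": 85},{"x": 0,"y": 0,"z": 0.24,"rx": 0,"ry": 0,"rz": 0,"claw": 85},{"x": 0,"y": 0,"z": 0,"rx": 0,"ry": 0,"rz": 0,"claw": 50},{"x": 0,"y": 0,"z": 0,"rx": 0,"ry": 0,"rz": 0,"claw": 50},{"x": 0,"y": 0,"z": 0,"rx": 0,"ry": 0,"rz": 0,"claw": 50},{"x": 0,"y": 0,"z": 0,"rx": 0,"ry": 0,"rz": 0,"claw": 50},{"x": 0,"y": 0,"z": 0,"rx": 0,"ry": 0,"rz": 0,"claw": 50}]'

```text
t: 16.23
tool_pos: [0.4658, 0.4101, 0.2546]
orientation: [0.001, 0.202, 0.979, 0.001]
wrist_force: [0.6, -1.4, 6.3]
grip_width: 0.0575
grip_force: 43.9
```

arm_command --deltas '[{"x": 0,"y": 0,"z": -0.3,"rx": 0,"ry": 0,"rz": 0,"claw": 50},{"x": 0,"y": 0,"z": -0.5,"rx": 0,"ry": 0,"rz": 0,"claw": 50},{"x": 0,"y": 0,"z": -1,"rx": 0,"ry": 0,"rz": 0,"claw": 50},{"x": 0,"y": 0,"z": -0.7,"rx": 0,"ry": 0,"rz": -0.085,"claw": 50},{"x": 0,"y": 0,"z": 0,"rx": 0,"ry": 0,"rz": -0.085,"claw": 50},{"x": -0.2,"y": -0.77,"z": 0,"rx": 0,"ry": 0,"rz": 0,"claw": 50},{"x": -0.2,"y": -1,"z": 0,"rx": 0,"ry": 0,"rz": 0,"claw": 50},{"x": -0.2,"y": -1,"z": 0,"rx": 0,"ry": 0,"rz": 0,"claw": 50}]'

```text
t: 17.23
tool_pos: [0.4755, 0.2672, 0.3787]
orientation: [0.0, 0.07, 0.998, 0.0]
wrist_force: [0.4, -0.3, -0.8]
grip_width: 0.0574
grip_force: 43.2
```

arm_command --deltas '[{"x": -0.2,"y": -1,"z": 0,"rx": 0,"ry": 0,"rz": 0,"claw": 50},{"x": -0.2,"y": -1,"z": 0,"rx": 0,"ry": 0,"rz": 0,"claw": 50},{"x": -0.2,"y": -1,"z": 0,"rx": 0,"ry": 0,"rz": 0,"claw": 50},{"x": -0.2,"y": -1,"z": 0,"rx": 0,"ry": 0,"rz": 0,"claw": 50},{"x": -0.2,"y": -1,"z": 0,"rx": 0,"ry": 0,"rz": 0,"claw": 50},{"x": -0.2,"y": -1,"z": 0,"rx": 0,"ry": 0,"rz": 0,"claw": 50},{"x": -0.2,"y": -1,"z": 0,"rx": 0,"ry": 0,"rz": 0,"claw": 50},{"x": -0.2,"y": -1,"z": 0,"rx": 0,"ry": 0,"rz": 0,"claw": 50}]'

```text
t: 18.23
tool_pos: [0.499, -0.1402, 0.3789]
orientation: [0.0, 0.07, 0.998, -0.0]
wrist_force: [0.8, 0.3, -0.2]
grip_width: 0.0572
grip_force: 43.2
```

arm_command --deltas '[{"x": -0.1,"y": -1,"z": 0,"rx": 0,"ry": 0,"rz": 0,"claw": 50},{"x": 0,"y": 0,"z": 0,"rx": 0,"ry": 0,"rz": 0,"claw": 50},{"x": 0,"y": 0,"z": 0,"rx": 0,"ry": 0,"rz": 0,"claw": 50}]'

```text
t: 18.6
tool_pos: [0.4972, -0.1884, 0.3783]
orientation: [0.0, 0.07, 0.998, 0.0]
wrist_force: [0.4, -0.0, 0.4]
grip_width: 0.057
grip_force: 43.2
```

Run:
```python
from h import *
st=robot.state();print(st['tool_pos'],st['orientation'])
a=snap('side')['img'];b=snap('scene')['img']
a=cv2.resize(a[120:260,260:440],None,fx=2.2,fy=2.2,interpolation=2);b=cv2.resize(b[140:260,220:400],None,fx=2.2,fy=2.2,interpolation=2)
cv2.imwrite('pics/m5.png',cv2.cvtColor(np.vstack([a,b]),4))
```

```text
[ 0.49718343 -0.18843258  0.37832265] [8.07375284e-05 6.99212066e-02 9.97552510e-01 9.31758612e-05]
```

View pics/m5.png

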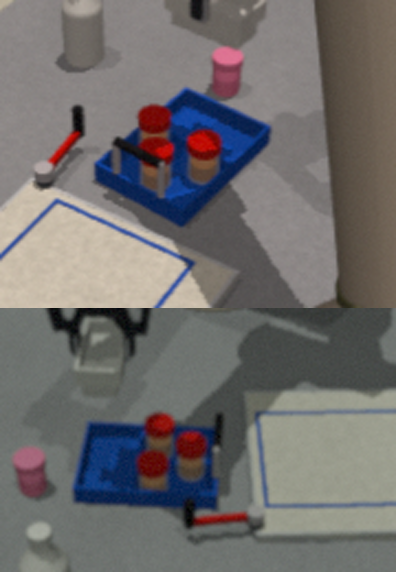

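All three jars stand upright, and a single dish is held over the rear compartment. I lower it now.

arm_command --deltas '[{"x": 0,"y": 0,"z": 1,"rx": 0,"ry": 0,"rz": 0,"claw": 50},{"x": 0,"y": 0,"z": 1,"rx": 0,"ry": 0,"rz": 0,"claw": 50},{"x": 0,"y": 0,"z": 0.7,"rx": 0,"ry": 0,"rz": 0,"claw": 50},{"x": 0,"y": 0,"z": 0.5,"rx": 0,"ry": 0,"rz": 0,"claw": 50},{"x": 0,"y": 0,"z": 0.22,"rx": 0,"ry": 0,"rz": 0,"claw": 50},{"x": 0,"y": 0,"z": 0,"rx": 0,"ry": 0,"rz": 0,"claw": 50}]'

```text
t: 19.45
tool_pos: [0.4975, -0.1884, 0.207]
orientation: [-0.0, 0.069, 0.998, 0.0]
wrist_force: [1.2, -0.8, -0.6]
grip_width: 0.0571
grip_force: 43.2
```

arm_command --deltas '[{"x": 0,"y": 0,"z": 0.04,"rx": 0,"ry": 0,"rz": 0,"claw": 50},{"x": 0,"y": 0,"z": 0,"rx": 0,"ry": 0,"rz": 0,"claw": 70},{"x": 0,"y": 0,"z": 0,"rx": 0,"ry": 0,"rz": 0,"claw": 70},{"x": 0,"y": 0,"z": -0.1,"rx": 0,"ry": 0,"rz": 0,"claw": 70},{"x": 0,"y": 0,"z": -0.6,"rx": 0,"ry": 0,"rz": 0,"claw": 70},{"x": 0,"y": 0,"z": -1,"rx": 0,"ry": 0,"rz": 0,"claw": 70},{"x": 0,"y": 0,"z": -1,"rx": 0,"ry": 0,"rz": 0,"claw": 70},{"x": 0,"y": 0,"z": 0,"rx": 0,"ry": 0,"rz": 0,"claw": 70}]'

```text
t: 20.45
tool_pos: [0.4976, -0.1889, 0.3439]
orientation: [0.003, 0.07, 0.998, -0.002]
wrist_force: [0.2, -0.1, -0.7]
grip_width: 0.0699
grip_force: 0.0
```

Run:
```python
from h import *
import pickle
st=robot.state();print(st['tool_pos'],st['orientation'])
s=snap('side');pickle.dump(s,open('sd6.pkl','wb'));a=s['img'];b=snap('scene')['img']
a=cv2.resize(a[120:260,260:440],None,fx=2.2,fy=2.2,interpolation=2);b=cv2.resize(b[140:260,220:400],None,fx=2.2,fy=2.2,interpolation=2)
cv2.imwrite('pics/m6.png',cv2.cvtColor(np.vstack([a,b]),4))
```

```text
[ 0.49756848 -0.18893631  0.34393933] [ 0.00343931  0.06979529  0.99755349 -0.00195388]
```

View pics/m6.png

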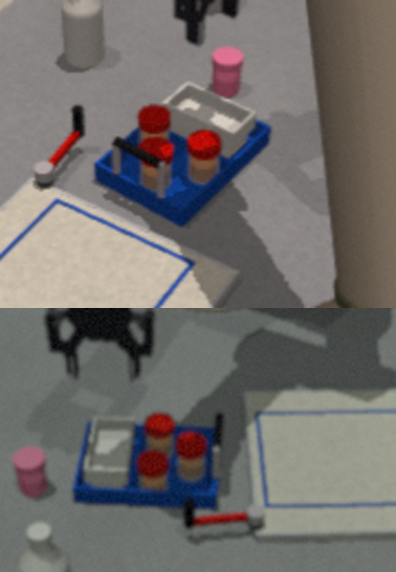

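The dish lies flat in the rear compartment with the jars upright in front. Next, the handle.

arm_command --deltas '[{"x": 0,"y": 0.8,"z": 0,"rx": 0,"ry": 0,"rz": 0,"claw": 45},{"x": 0,"y": 0.8,"z": 0,"rx": 0,"ry": 0,"rz": 0,"claw": 45},{"x": 0,"y": 0.8,"z": 0,"rx": 0,"ry": 0,"rz": 0,"claw": 45},{"x": 0,"y": 0.63,"z": 0,"rx": 0,"ry": 0,"rz": 0,"claw": 45},{"x": 0,"y": 0,"z": 0.5,"rx": 0,"ry": 0,"rz": 0,"claw": 45},{"x": 0,"y": 0,"z": 0,"rx": 0,"ry": 0,"rz": 0,"claw": 45}]'

```text
t: 21.3
tool_pos: [0.5179, -0.0385, 0.3125]
orientation: [-0.003, 0.07, 0.998, 0.001]
wrist_force: [-0.0, -0.8, 0.9]
grip_width: 0.045
grip_force: 0.0
```

Run:
```python
from h import *
st=robot.state();p=st['tool_pos'];print(p)
s=snap('wrist','w7.png')
print(proj(s,[[.519,-.039,.084],[p[0],p[1],.084]]))
cv2.imwrite('pics/w7.png',cv2.cvtColor(s['img'],4))
```

```text
[ 0.51794925 -0.03848957  0.31254179]
[[321.73351929 229.08236161]
 [322.28763009 227.50016113]]
```

View pics/w7.png

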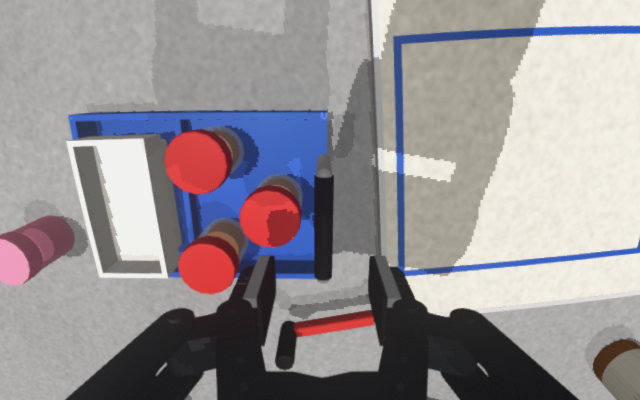

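The bar is at column 324, rows 172–280, right between the fingers.

arm_command --deltas '[{"x": 0,"y": 0,"z": 0.6,"rx": 0,"ry": 0,"rz": 0,"claw": 32},{"x": 0,"y": 0,"z": 0.5,"rx": 0,"ry": 0,"rz": 0,"claw": 32},{"x": 0,"y": 0,"z": 0.25,"rx": 0,"ry": 0,"rz": 0,"claw": 32},{"x": 0,"y": 0,"z": 0,"rx": 0,"ry": 0,"rz": 0,"claw": 5},{"x": 0,"y": 0,"z": 0,"rx": 0,"ry": 0,"rz": 0,"claw": 5},{"x": 0,"y": 0,"z": 0,"rx": 0,"ry": 0,"rz": 0,"claw": 5},{"x": 0,"y": 0,"z": 0,"rx": 0,"ry": 0,"rz": 0,"claw": 5}]' --squeeze 40

```text
t: 22.22
tool_pos: [0.5184, -0.0388, 0.2477]
orientation: [0.0, 0.07, 0.998, -0.0]
wrist_force: [-0.7, -1.0, -1.2]
grip_width: 0.0101
grip_force: 39.1
```

arm_command --deltas '[{"x": 0,"y": 0,"z": -0.13,"rx": 0,"ry": 0,"rz": 0,"claw": 5},{"x": 0,"y": 0,"z": -0.13,"rx": 0,"ry": 0,"rz": 0,"claw": 5},{"x": 0,"y": 0,"z": -0.13,"rx": 0,"ry": 0,"rz": 0,"claw": 5},{"x": 0,"y": 0,"z": -0.13,"rx": 0,"ry": 0,"rz": 0,"claw": 5},{"x": 0,"y": 0,"z": 0,"rx": 0,"ry": 0,"rz": 0,"claw": 5}]'

```text
t: 22.85
tool_pos: [0.5185, -0.0386, 0.274]
orientation: [0.001, 0.07, 0.998, 0.0]
wrist_force: [-0.1, 2.6, -5.1]
grip_width: 0.0101
grip_force: 39.1
```

arm_command --deltas '[{"x": 0.04,"y": 0.18,"z": 0,"rx": 0,"ry": 0,"rz": -0.007,"claw": 5},{"x": 0.05,"y": 0.18,"z": 0,"rx": 0,"ry": 0,"rz": -0.007,"claw": 5},{"x": 0.05,"y": 0.18,"z": 0,"rx": 0,"ry": 0,"rz": -0.007,"claw": 5},{"x": 0.05,"y": 0.18,"z": 0,"rx": 0,"ry": 0,"rz": -0.007,"claw": 5},{"x": 0.05,"y": 0.18,"z": 0,"rx": 0,"ry": 0,"rz": -0.007,"claw": 5},{"x": 0.05,"y": 0.18,"z": 0,"rx": 0,"ry": 0,"rz": -0.007,"claw": 5},{"x": 0.04,"y": 0.18,"z": 0,"rx": 0,"ry": 0,"rz": -0.008,"claw": 5},{"x": 0.04,"y": 0.18,"z": 0,"rx": 0,"ry": 0,"rz": 0,"claw": 5}]'

```text
t: 23.85
tool_pos: [0.5072, 0.0353, 0.2734]
orientation: [0.0, 0.031, 1.0, -0.0]
wrist_force: [0.0, -0.9, -6.5]
grip_width: 0.0102
grip_force: 39.0
```

Run:
```python
from h import *
st=robot.state();print(st['tool_pos'],st['wrist_force'])
s=snap('side');a=s['img'];b=snap('scene')['img']
a=cv2.resize(a[130:270,240:420],None,fx=2.2,fy=2.2,interpolation=2);b=cv2.resize(b[150:270,220:400],None,fx=2.2,fy=2.2,interpolation=2)
cv2.imwrite('pics/m8.png',cv2.cvtColor(np.vstack([a,b]),4))
```

```text
[0.50719629 0.03526934 0.27338146] [ 0.0488037  -0.92778145 -6.47363481]
```

View pics/m8.png

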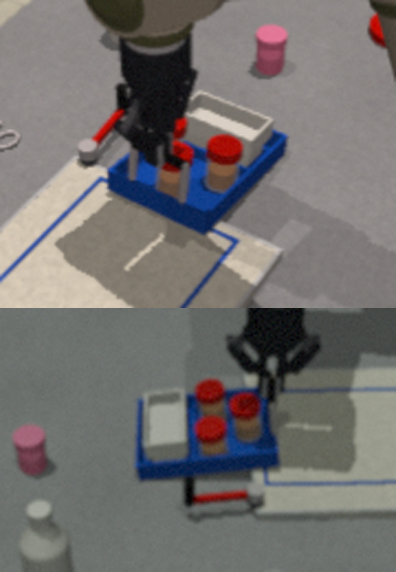

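The carrier's leading edge is over the board just past the step, and the load is upright. I lower it and let go.

arm_command --deltas '[{"x": 0,"y": 0.02,"z": 0.07,"rx": 0,"ry": 0,"rz": 0,"claw": 5},{"x": 0,"y": 0.02,"z": 0.07,"rx": 0,"ry": 0,"rz": 0,"claw": 5},{"x": 0,"y": 0.02,"z": 0.06,"rx": 0,"ry": 0,"rz": 0,"claw": 5},{"x": 0,"y": 0,"z": 0,"rx": 0,"ry": 0,"rz": 0,"claw": 5}]'

```text
t: 24.45
tool_pos: [0.5077, 0.038, 0.2664]
orientation: [0.001, 0.03, 1.0, 0.0]
wrist_force: [-11.8, 4.8, 29.4]
grip_width: 0.0103
grip_force: 42.6
```

arm_command --deltas '[{"x": 0,"y": 0,"z": -0.05,"rx": 0,"ry": 0,"rz": 0,"claw": 5},{"x": 0,"y": 0,"z": 0,"rx": 0,"ry": 0,"rz": 0,"claw": 5}]'

```text
t: 24.7
tool_pos: [0.5077, 0.0373, 0.2669]
orientation: [0.001, 0.031, 1.0, -0.0]
wrist_force: [-4.4, -0.9, 10.4]
grip_width: 0.0101
grip_force: 40.8
```

arm_command --deltas '[{"x": 0,"y": 0,"z": 0,"rx": 0,"ry": 0,"rz": 0,"claw": 32},{"x": 0,"y": 0,"z": 0,"rx": 0,"ry": 0,"rz": 0,"claw": 32},{"x": 0,"y": 0,"z": 0,"rx": 0,"ry": 0,"rz": 0,"claw": 32},{"x": 0,"y": 0,"z": -0.5,"rx": 0,"ry": 0,"rz": 0,"claw": 32},{"x": 0,"y": 0,"z": -1,"rx": 0,"ry": 0,"rz": 0,"claw": 32},{"x": 0,"y": 0,"z": -0.7,"rx": 0,"ry": 0,"rz": 0,"claw": 32},{"x": 0,"y": 0,"z": 0,"rx": 0,"ry": 0,"rz": 0,"claw": 32}]'

```text
t: 25.58
tool_pos: [0.5077, 0.0377, 0.3782]
orientation: [0.003, 0.031, 1.0, -0.0]
wrist_force: [0.3, -0.1, -0.4]
grip_width: 0.0319
grip_force: 0.0
```

```bash
cat >> h.py <<'E'
def carrier(names=('scene','side'),tilt0=0.08,dbg=False):
    "fit carrier pose (x,y,heading,tilt) to blue mask silhouette corners: IoU-style with the outer box"
    from scipy.optimize import minimize
    obs=[]
    for n in names:
        s=snap(n);h=cv2.cvtColor(s['img'],cv2.COLOR_RGB2HSV)
        m=((h[...,0]>104)&(h[...,0]<126)&(h[...,1]>170)&(h[...,2]>35)).astype(np.uint8)
        m=cv2.morphologyEx(m,cv2.MORPH_OPEN,np.ones((4,4),np.uint8))
        k,l,st,c=cv2.connectedComponentsWithStats(m); P=[w(s,[q],[.03])[0] for q in c]
        ok=[i for i in range(1,k) if st[i,4]>30 and .38<P[i][0]<.62 and -.35<P[i][1]<.28]
        pts=np.column_stack(np.nonzero(np.isin(l,ok))[::-1]).astype(np.float32)
        obs.append((s,cv2.convexHull(pts).reshape(-1,2)))
    box=np.array([[a,b,c] for a in(-.1,.1) for b in(-.07,.07) for c in(0,.03)])
    def img(h): 
        z=np.zeros((1600,2560),np.uint8); cv2.fillConvexPoly(z,np.round(h*4).astype(np.int32),1); return z
    O=[img(h) for s,h in obs]
    def cost(v):
        x,y,a,t=v; M=R.from_euler('zyx',[a,-t,0]).as_matrix(); r=np.array([x,y,0]) # rear edge mid
        e=0;P=(box+[.1,0,0])@M.T+r+[0,0,max(0,v4)]
        for (s,h),o in zip(obs,O):
            q=img(cv2.convexHull(proj(s,P).astype(np.float32)).reshape(-1,2)); e+=(q!=o).sum()/o.sum()
        return e
    best=None
    for v4,t in ((0,tilt0),(.016,0)):
        c0=np.mean([w(s,[h.mean(0)],[.03])[0][:2] for s,h in obs],0)
        f=lambda u:cost([u[0],u[1],u[2],t])
        x0=[c0[0],c0[1]-.1,1.5]; r=minimize(f,x0,method='Nelder-Mead',options=dict(initial_simplex=[x0,[x0[0]+.02,*x0[1:]],[x0[0],x0[1]+.02,x0[2]],[*x0[:2],x0[2]-.08]],xatol=2e-4,fatol=1e-4))
        xb=np.array([.05,.99875]);yb=np.array([-.99875,.05]);C=r.x[:2]+.1*np.array([np.cos(r.x[2]),np.sin(r.x[2])]); d=C-[.502,.013]
        print('z',v4,'tilt',t,'err',round(r.fun,3),'rear',r.x[:2].round(4),'centre',C.round(4),'head',round(np.degrees(r.x[2]),1),'board x,y',(d@xb).round(4),(d@yb).round(4))
E
python3 -c "
from h import *
carrier();print(robot.state()['tool_pos'])"
```

```text
z 0 tilt 0.08 err 2.59 rear [ 0.4974 -0.1522] centre [ 0.503  -0.0524] head 86.8 board x,y -0.0653 -0.0043
z 0.016 tilt 0 err 2.975 rear [ 0.5084 -0.1553] centre [ 0.5071 -0.0553] head 90.7 board x,y -0.068 -0.0085
[0.50732879 0.03770826 0.37525014]
```

Run:
```python
from h import *
for n in('scene','side'):
    s=snap(n);a=s['img'];h=cv2.cvtColor(a,cv2.COLOR_RGB2HSV)
    c=(slice(200,235),slice(265,320)) if n=='scene' else (slice(160,230),slice(280,370))
    m=((h[...,0]>104)&(h[...,0]<126)&(h[...,1]>170)&(h[...,2]>35)).astype(np.uint8)
    k,l,st,ce=cv2.connectedComponentsWithStats(m); print([(st[i].tolist()) for i in range(1,k) if st[i,4]>15])
    cv2.imwrite('pics/m9%s.png'%n,cv2.cvtColor(a,4))
a=cv2.imread('pics/m9side.png')[130:270,240:420];b=cv2.imread('pics/m9scene.png')[150:270,220:400]
cv2.imwrite('pics/m9.png',np.hstack([cv2.resize(a,(400,311),interpolation=2),cv2.resize(b,(400,267),interpolation=2)[:, :]][:1]+[np.vstack([cv2.resize(b,(400,267),interpolation=2),np.zeros((44,400,3),np.uint8)])]))
```

```text
[[80, 98, 12, 13, 108], [105, 138, 10, 7, 56], [282, 188, 63, 40, 754], [451, 205, 13, 11, 108]]
[[447, 0, 44, 13, 343], [548, 0, 92, 113, 7481], [536, 71, 11, 14, 117], [289, 190, 81, 47, 1128], [192, 294, 19, 19, 281]]
```

View pics/m9.png

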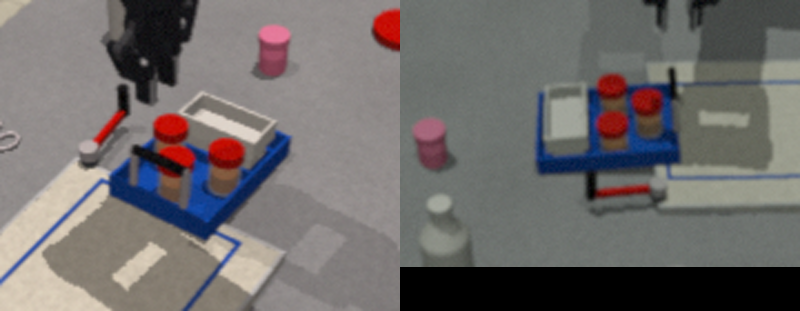

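Carrier's edge rests on the board, handle released, load upright: the rear is at side crop (285,140) and the front at (205,235). I'll fix the pose fit.

```bash
sed -i "s/'zyx',\[a,-t,0\]/'ZYX',[a,-t,0]/; s/np.ones((4,4),np.uint8)/np.ones((2,2),np.uint8)/; s/st\[i,4\]>30/st[i,4]>200/" h.py
sed -i "s/    O=\[img(h) for s,h in obs\]/    O=[img(h) for s,h in obs]\n    if dbg: print([(h.min(0),h.max(0),o.sum()) for (s,h),o in zip(obs,O)])/" h.py
python3 -c "
from h import *
carrier(dbg=True)
for n in ('scene','side'):
    s=snap(n);print(proj(s,[[.497,-.152,.03],[.503,.048,.03],[.5,-.05,.03]]))"
```

```text
[(array([283., 189.], dtype=float32), array([345., 227.], dtype=float32), np.uint64(24987)), (array([291., 191.], dtype=float32), array([370., 237.], dtype=float32), np.uint64(33533))]
z 0 tilt 0.08 err 0.993 rear [ 0.4946 -0.1513] centre [ 0.5017 -0.0515] head 85.9 board x,y -0.0644 -0.0029
z 0.016 tilt 0 err 1.243 rear [ 0.4999 -0.1545] centre [ 0.5025 -0.0546] head 88.5 board x,y -0.0675 -0.0039
[[281.20684101 206.15732044]
 [344.0806325  204.15798445]
 [313.42310587 205.11785788]]
[[348.73301284 182.98008284]
 [311.50021083 226.05638556]
 [330.72315973 203.85391913]]
```

arm_command --deltas '[{"x": 0,"y": -1,"z": 0,"rx": 0,"ry": 0,"rz": 0,"claw": 85},{"x": 0,"y": -1,"z": 0,"rx": 0,"ry": 0,"rz": 0,"claw": 85},{"x": 0,"y": -1,"z": 0,"rx": 0,"ry": 0,"rz": 0,"claw": 85},{"x": -0.05,"y": -1,"z": 0,"rx": 0,"ry": 0,"rz": 0,"claw": 85},{"x": -0.05,"y": -1,"z": 0,"rx": 0,"ry": 0,"rz": 0,"claw": 85},{"x": 0,"y": 0,"z": 0,"rx": 0,"ry": 0,"rz": 0.11,"claw": 85},{"x": 0,"y": 0,"z": 0,"rx": 0,"ry": 0,"rz": 0.11,"claw": 85},{"x": 0,"y": 0,"z": 0,"rx": 0,"ry": 0,"rz": 0.11,"claw": 85}]'

```text
t: 26.98
tool_pos: [0.4971, -0.2123, 0.3754]
orientation: [-0.0, 0.289, 0.957, 0.0]
wrist_force: [0.2, -0.4, 1.4]
grip_width: 0.0849
grip_force: 0.0
```

arm_command --deltas '[{"x": 0,"y": 0,"z": 0,"rx": 0,"ry": 0,"rz": 0.11,"claw": 85},{"x": 0,"y": 0,"z": 0,"rx": 0,"ry": 0,"rz": 0.11,"claw": 85},{"x": 0,"y": 0,"z": 0,"rx": 0,"ry": 0,"rz": 0.11,"claw": 85},{"x": 0,"y": 0,"z": 0,"rx": 0,"ry": 0,"rz": 0.11,"claw": 85},{"x": 0,"y": 0,"z": 0,"rx": 0,"ry": 0,"rz": 0.11,"claw": 85},{"x": 0,"y": 0,"z": 0,"rx": 0,"ry": 0,"rz": 0.11,"claw": 85},{"x": 0,"y": 0,"z": 0,"rx": 0,"ry": 0,"rz": 0,"claw": 85}]'

```text
t: 27.85
tool_pos: [0.4972, -0.2122, 0.3755]
orientation: [-0.0, 0.722, 0.691, -0.0]
wrist_force: [-0.7, -0.0, -0.9]
grip_width: 0.0849
grip_force: 0.0
```

arm_command --deltas '[{"x": 0,"y": 0,"z": 1,"rx": 0,"ry": 0,"rz": 0,"claw": 85},{"x": 0,"y": 0,"z": 1,"rx": 0,"ry": 0,"rz": 0,"claw": 85},{"x": 0,"y": 0,"z": 1,"rx": 0,"ry": 0,"rz": 0,"claw": 85},{"x": 0,"y": 0,"z": 0.7,"rx": 0,"ry": 0,"rz": 0,"claw": 85},{"x": 0,"y": 0,"z": 0.25,"rx": 0,"ry": 0,"rz": 0,"claw": 85},{"x": 0.35,"y": 0,"z": 0,"rx": 0,"ry": 0,"rz": 0,"claw": 85},{"x": 0.3,"y": 0,"z": 0,"rx": 0,"ry": 0,"rz": 0,"claw": 85},{"x": 0,"y": 0,"z": 0,"rx": 0,"ry": 0,"rz": 0,"claw": 85}]'

```text
t: 28.85
tool_pos: [0.499, -0.1783, 0.1795]
orientation: [0.001, 0.722, 0.692, 0.0]
wrist_force: [0.2, 0.5, 0.2]
grip_width: 0.0847
grip_force: 0.0
```

arm_command --deltas '[{"x": 0.1,"y": 0,"z": 0,"rx": 0,"ry": 0,"rz": 0,"claw": 85},{"x": 0.1,"y": 0,"z": 0,"rx": 0,"ry": 0,"rz": 0,"claw": 85},{"x": 0.1,"y": 0,"z": 0,"rx": 0,"ry": 0,"rz": 0,"claw": 85},{"x": 0.1,"y": 0,"z": 0,"rx": 0,"ry": 0,"rz": 0,"claw": 85},{"x": 0.1,"y": 0,"z": 0,"rx": 0,"ry": 0,"rz": 0,"claw": 85}]'

```text
t: 29.48
tool_pos: [0.4999, -0.1549, 0.1785]
orientation: [0.001, 0.723, 0.691, -0.0]
wrist_force: [-0.2, -5.3, 0.3]
grip_width: 0.085
grip_force: 2.7
```

arm_command --deltas '[{"x": 0.12,"y": 0,"z": 0,"rx": 0,"ry": 0,"rz": 0,"claw": 85},{"x": 0.12,"y": 0,"z": 0,"rx": 0,"ry": 0,"rz": 0,"claw": 85},{"x": 0.12,"y": 0,"z": 0,"rx": 0,"ry": 0,"rz": 0,"claw": 85},{"x": -0.08,"y": 0,"z": 0,"rx": 0,"ry": 0,"rz": 0,"claw": 85},{"x": 0.16,"y": 0,"z": 0,"rx": 0,"ry": 0,"rz": 0,"claw": 85},{"x": 0.12,"y": 0,"z": 0,"rx": 0,"ry": 0,"rz": 0,"claw": 85},{"x": 0.12,"y": 0,"z": 0,"rx": 0,"ry": 0,"rz": 0,"claw": 85},{"x": -0.08,"y": 0,"z": 0,"rx": 0,"ry": 0,"rz": 0,"claw": 85}]'

```text
t: 30.48
tool_pos: [0.5011, -0.1241, 0.1783]
orientation: [-0.0, 0.723, 0.691, 0.0]
wrist_force: [0.9, 0.6, 0.0]
grip_width: 0.0849
grip_force: 0.0
```

```bash
python3 -c "
from h import *
carrier();reds();reds('side')"
```

```text
z 0 tilt 0.08 err 0.853 rear [ 0.4979 -0.1048] centre [ 0.5044 -0.005 ] head 86.3 board x,y -0.0178 -0.0033
z 0.016 tilt 0 err 1.047 rear [ 0.4971 -0.1088] centre [ 0.5027 -0.0089] head 86.8 board x,y -0.0219 -0.0018
scene [328.3 187.1] 98 [0.443 0.003]
scene [184.  193.5] 389 [ 0.44  -0.454]
scene [344.5 193.2] 115 [0.477 0.052]
scene [329.3 204.1] 124 [ 0.523 -0.002]
scene [320.  235.5] 50 [ 0.652 -0.044]
scene [445.3 240.1] 66 [0.698 0.314]
side [289.3 186.4] 56 [ 0.623 -0.034]
side [308. 196.] 166 [ 0.557 -0.026]
side [333.6 207.5] 176 [ 0.475 -0.02 ]
side [311.6 207.8] 102 [0.525 0.009]
side [307.4 216. ] 25 [0.519 0.041]
```

arm_command --deltas '[{"x": 0.16,"y": 0,"z": 0,"rx": 0,"ry": 0,"rz": 0,"claw": 85},{"x": 0.12,"y": 0,"z": 0,"rx": 0,"ry": 0,"rz": 0,"claw": 85},{"x": 0.12,"y": 0,"z": 0,"rx": 0,"ry": 0,"rz": 0,"claw": 85},{"x": -0.1,"y": 0,"z": 0,"rx": 0,"ry": 0,"rz": 0,"claw": 85},{"x": 0.18,"y": 0,"z": 0,"rx": 0,"ry": 0,"rz": 0,"claw": 85},{"x": 0.12,"y": 0,"z": 0,"rx": 0,"ry": 0,"rz": 0,"claw": 85},{"x": 0.12,"y": 0,"z": 0,"rx": 0,"ry": 0,"rz": 0,"claw": 85},{"x": -0.12,"y": 0,"z": 0,"rx": 0,"ry": 0,"rz": 0,"claw": 85}]'

```text
t: 31.68
tool_pos: [0.5024, -0.094, 0.1783]
orientation: [-0.0, 0.723, 0.691, 0.0]
wrist_force: [-0.1, 0.3, 0.6]
grip_width: 0.0851
grip_force: 0.0
```

```bash
python3 -c "
from h import *
carrier();reds()"
```

```text
z 0 tilt 0.08 err 0.569 rear [ 0.4958 -0.0744] centre [0.4994 0.0256] head 87.9 board x,y 0.0124 0.0032
z 0.016 tilt 0 err 0.623 rear [ 0.4986 -0.0762] centre [0.5034 0.0237] head 87.2 board x,y 0.0108 -0.0009
scene [339.9 186.7] 97 [0.444 0.041]
scene [184.  193.5] 387 [ 0.44  -0.454]
scene [356.3 194.4] 111 [0.485 0.089]
scene [341.4 203.6] 119 [0.524 0.035]
scene [320.1 235.4] 50 [ 0.652 -0.044]
scene [445.3 240.3] 66 [0.699 0.314]
```

arm_command --deltas '[{"x": 0,"y": 0,"z": -0.1,"rx": 0,"ry": 0,"rz": 0,"claw": 85},{"x": 0.2,"y": 0,"z": 0,"rx": 0,"ry": 0,"rz": 0,"claw": 85},{"x": 0.12,"y": 0,"z": 0,"rx": 0,"ry": 0,"rz": 0,"claw": 85},{"x": 0.12,"y": 0,"z": 0,"rx": 0,"ry": 0,"rz": 0,"claw": 85},{"x": -0.12,"y": 0,"z": 0,"rx": 0,"ry": 0,"rz": 0,"claw": 85},{"x": 0.2,"y": 0,"z": 0,"rx": 0,"ry": 0,"rz": 0,"claw": 85},{"x": 0.12,"y": 0,"z": 0,"rx": 0,"ry": 0,"rz": 0,"claw": 85},{"x": -0.12,"y": 0,"z": 0,"rx": 0,"ry": 0,"rz": 0,"claw": 85}]'

```text
t: 32.83
tool_pos: [0.5036, -0.068, 0.1832]
orientation: [-0.0, 0.723, 0.691, 0.0]
wrist_force: [-0.1, 0.3, 0.8]
grip_width: 0.0848
grip_force: 0.0
```

```bash
python3 -c "
from h import *
carrier();reds()"
```

```text
z 0 tilt 0.08 err 0.626 rear [ 0.5044 -0.0489] centre [0.5056 0.0511] head 89.3 board x,y 0.0382 -0.0017
z 0.016 tilt 0 err 0.686 rear [ 0.5021 -0.0493] centre [0.5049 0.0507] head 88.4 board x,y 0.0378 -0.001
scene [347.8 186.5] 98 [0.445 0.067]
scene [184.  193.6] 390 [ 0.44  -0.454]
scene [364.5 194.2] 114 [0.486 0.115]
scene [350.  203.4] 124 [0.525 0.062]
scene [319.8 235.4] 51 [ 0.652 -0.044]
scene [445.2 240.3] 65 [0.699 0.313]
```

```bash
cat >> h.py <<'E'
def blobs(s):
    h=cv2.cvtColor(s['img'],cv2.COLOR_RGB2HSV)
    m=(((h[...,0]<6)|(h[...,0]>174))&(h[...,1]>190)&(h[...,2]>50)).astype(np.uint8)
    k,_,st,c=cv2.connectedComponentsWithStats(m); return [c[i] for i in range(1,k) if st[i,4]>60]
def lids():
    a,b=snap('scene'),snap('side'); out=[]
    for p in blobs(a):
        for q in blobs(b):
            A=w(a,[p],[0.])[0];B=w(b,[q],[0.])[0];oa,ob=a['Twc'][:3,3],b['Twc'][:3,3];u,v=A-oa,B-ob
            t=np.linalg.lstsq(np.c_[u,-v],ob-oa,rcond=None)[0];P,Q=oa+t[0]*u,ob+t[1]*v
            if np.linalg.norm(P-Q)<.008 and .02<P[2]<.14: print('lid',((P+Q)/2).round(4),round(np.linalg.norm(P-Q),4))
E
python3 -c "
from h import *
lids()"
```

```text
lid [0.4687 0.0615 0.0748] 0.0019
lid [0.5114 0.1069 0.0783] 0.0041
lid [0.5485 0.0566 0.0758] 0.0016
lid [0.7677 0.274  0.1336] 0.0019
```

The jar lids sit at z ≈ 0.075–0.078, so the carrier is on the board and level. I keep pushing.

arm_command --deltas '[{"x": 0,"y": 0,"z": -0.08,"rx": 0,"ry": 0,"rz": 0,"claw": 85},{"x": 0.2,"y": 0,"z": 0,"rx": 0,"ry": 0,"rz": 0,"claw": 85},{"x": 0.14,"y": 0,"z": 0,"rx": 0,"ry": 0,"rz": 0,"claw": 85},{"x": 0.14,"y": 0,"z": 0,"rx": 0,"ry": 0,"rz": 0,"claw": 85},{"x": -0.1,"y": 0,"z": 0,"rx": 0,"ry": 0,"rz": 0,"claw": 85},{"x": 0.22,"y": 0,"z": 0,"rx": 0,"ry": 0,"rz": 0,"claw": 85},{"x": 0.14,"y": 0,"z": 0,"rx": 0,"ry": 0,"rz": 0,"claw": 85},{"x": 0.14,"y": 0,"z": 0,"rx": 0,"ry": 0,"rz": 0,"claw": 85}]'

```text
t: 34.08
tool_pos: [0.5057, -0.0243, 0.1873]
orientation: [0.0, 0.723, 0.691, -0.0]
wrist_force: [0.3, -4.3, -0.8]
grip_width: 0.0849
grip_force: 2.3
```

arm_command --deltas '[{"x": -0.1,"y": 0,"z": 0,"rx": 0,"ry": 0,"rz": 0,"claw": 85},{"x": 0.2,"y": 0,"z": 0,"rx": 0,"ry": 0,"rz": 0,"claw": 85},{"x": 0.14,"y": 0,"z": 0,"rx": 0,"ry": 0,"rz": 0,"claw": 85},{"x": 0.14,"y": 0,"z": 0,"rx": 0,"ry": 0,"rz": 0,"claw": 85},{"x": 0.14,"y": 0,"z": 0,"rx": 0,"ry": 0,"rz": 0,"claw": 85},{"x": -0.1,"y": 0,"z": 0,"rx": 0,"ry": 0,"rz": 0,"claw": 85}]'

```text
t: 34.83
tool_pos: [0.5065, -0.0031, 0.1873]
orientation: [-0.0, 0.723, 0.691, 0.0]
wrist_force: [-1.1, 0.4, 0.5]
grip_width: 0.0846
grip_force: 0.0
```

```bash
python3 -c "
from h import *
carrier();lids()"
```

```text
z 0 tilt 0.08 err 1.138 rear [0.4914 0.0212] centre [0.503  0.1206] head 83.3 board x,y 0.1075 0.0043
z 0.016 tilt 0 err 1.165 rear [0.5009 0.0158] centre [0.508  0.1155] head 85.9 board x,y 0.1027 -0.0009
lid [0.4716 0.1239 0.0747] 0.0016
lid [0.514  0.1702 0.0775] 0.0038
lid [0.5511 0.1197 0.0757] 0.0015
lid [0.7674 0.2741 0.1336] 0.0019
```

arm_command --deltas '[{"x": 0.2,"y": 0,"z": 0,"rx": 0,"ry": 0,"rz": 0,"claw": 85},{"x": 0.14,"y": 0,"z": 0,"rx": 0,"ry": 0,"rz": 0,"claw": 85},{"x": 0.14,"y": 0,"z": 0,"rx": 0,"ry": 0,"rz": 0,"claw": 85},{"x": 0.14,"y": 0,"z": 0,"rx": 0,"ry": 0,"rz": 0,"claw": 85},{"x": 0.14,"y": 0,"z": 0,"rx": 0,"ry": 0,"rz": 0,"claw": 85},{"x": 0.06,"y": 0,"z": 0,"rx": 0,"ry": 0,"rz": 0,"claw": 85},{"x": -0.2,"y": 0,"z": 0,"rx": 0,"ry": 0,"rz": 0,"claw": 85},{"x": -0.6,"y": 0,"z": 0,"rx": 0,"ry": 0,"rz": 0,"claw": 85}]'

```text
t: 36.02
tool_pos: [0.5065, -0.0029, 0.1873]
orientation: [-0.0, 0.723, 0.691, 0.0]
wrist_force: [0.2, 0.0, -0.4]
grip_width: 0.0851
grip_force: 0.0
```

```bash
python3 -c "
from h import *
carrier();lids()
s=snap('side')
h=cv2.cvtColor(s['img'],cv2.COLOR_RGB2HSV)
m=((h[...,0]>104)&(h[...,0]<126)&(h[...,1]>170)&(h[...,2]>35)).astype(np.uint8)
k,l,st,c=cv2.connectedComponentsWithStats(m);print([x.tolist() for x in st if x[4]>100])
print(proj(s,[[.509+a*.05+b*-1*.9987,.148+a*.9987+b*.05,z] for a,b,z in[(.1,.07,.046),(.1,-.07,.046),(-.1,.07,.046),(-.1,-.07,.046),(.1,.07,.016),(.1,-.07,.016),(-.1,.07,.016)]]).round())
"
```

```text
z 0 tilt 0.08 err 0.624 rear [0.5037 0.0566] centre [0.5078 0.1565] head 87.6 board x,y 0.1436 0.0013
z 0.016 tilt 0 err 0.656 rear [0.504  0.0539] centre [0.5081 0.1538] head 87.6 board x,y 0.141 0.0009
lid [0.4728 0.1584 0.0748] 0.0025
lid [0.5154 0.2053 0.0765] 0.0034
lid [0.5524 0.1546 0.0754] 0.0016
lid [0.7677 0.2739 0.1334] 0.0019
[[0, 0, 640, 400, 241183], [463, 0, 177, 113, 12745], [535, 71, 12, 14, 119], [241, 230, 94, 63, 1494], [252, 240, 13, 16, 106], [192, 294, 19, 19, 282]]
[[288. 287.]
 [240. 261.]
 [334. 232.]
 [289. 212.]
 [289. 295.]
 [242. 269.]
 [334. 240.]]
```

The carrier is parked: the mask bounding box matches the bay pose within about 3 mm, and the lids are level. Now the gate: grip the knob and swing it about the hinge.

arm_command --deltas '[{"x": 0,"y": 0,"z": -1,"rx": 0,"ry": 0,"rz": 0,"claw": 60},{"x": 0,"y": 0,"z": -1,"rx": 0,"ry": 0,"rz": 0,"claw": 60},{"x": -0.5,"y": 0.8,"z": -0.3,"rx": 0,"ry": 0,"rz": 0,"claw": 60},{"x": -0.5,"y": 0.9,"z": 0,"rx": 0,"ry": 0,"rz": 0,"claw": 60},{"x": -0.53,"y": 0.94,"z": 0,"rx": 0,"ry": 0,"rz": 0,"claw": 60},{"x": 0,"y": 0,"z": 0,"rx": 0,"ry": 0,"rz": 0,"claw": 60}]'

```text
t: 37.02
tool_pos: [0.6366, -0.0863, 0.301]
orientation: [-0.0, 0.723, 0.69, -0.0]
wrist_force: [-0.6, -0.1, -0.7]
grip_width: 0.0598
grip_force: 0.0
```

Run:
```python
from h import *
st=robot.state();print(st['tool_pos'],st['orientation'])
s=snap('wrist');p=proj(s,[[.635,-.085,.072],[st['tool_pos'][0],st['tool_pos'][1],.072]]);print(p)
g=s['img'].max(2); h=cv2.cvtColor(s['img'],cv2.COLOR_RGB2HSV)
x0,y0=p[0].astype(int); x0-=56;y0-=48
roi=(g[y0:y0+96,x0:x0+112]<60).astype(np.uint8)
k,l,stt,c=cv2.connectedComponentsWithStats(roi)
for i in range(1,k):
    if stt[i,4]>40: print(stt[i].tolist(),c[i]+[x0,y0],w(s,[c[i]+[x0,y0]],[.06])[0])
# coarse ascii of the neighbourhood
H=h[y0:y0+96:4,x0:x0+112:4]; G=g[y0:y0+96:4,x0:x0+112:4]
for r in range(H.shape[0]): print(''.join('R' if (H[r,q,1]>170 and (H[r,q,0]<8 or H[r,q,0]>172)) else '#' if G[r,q]<60 else '.' for q in range(H.shape[1])))
```

```text
[ 0.63663199 -0.08630907  0.3009965 ] [-2.28667726e-04  7.23342300e-01  6.90489583e-01 -1.34173813e-05]
[[319.23908176 222.83898222]
 [321.85076914 224.60179376]]
[48, 23, 22, 38, 695] [321.45611511 216.40143885] [ 0.63642294 -0.08519488  0.06      ]
.............RRR............
.............RRR............
.............RRR............
.............RRR............
.............RRR............
.............RRR............
.............R..............
.............####...........
.............####...........
.............#####..........
............######..........
............######..........
............######..........
............######..........
.............####...........
..............##............
............................
............................
............................
............................
............................
............................
............................
............................
```

arm_command --deltas '[{"x": 0,"y": 0,"z": 0.8,"rx": 0,"ry": 0,"rz": 0,"claw": 50},{"x": 0,"y": 0,"z": 0.84,"rx": 0,"ry": 0,"rz": 0,"claw": 30},{"x": 0,"y": 0,"z": 0,"rx": 0,"ry": 0,"rz": 0,"claw": 10},{"x": 0,"y": 0,"z": 0,"rx": 0,"ry": 0,"rz": 0,"claw": 10},{"x": 0,"y": 0,"z": 0,"rx": 0,"ry": 0,"rz": 0,"claw": 10}]' --squeeze 20

```text
t: 37.7
tool_pos: [0.634, -0.0841, 0.2185]
orientation: [-0.003, 0.723, 0.691, -0.001]
wrist_force: [-0.4, 3.9, -25.8]
grip_width: 0.0151
grip_force: 21.2
```

arm_command --deltas '[{"x": 0,"y": 0,"z": 0,"rx": 0,"ry": 0,"rz": 0,"claw": 10},{"x": 0.01,"y": -0.1,"z": 0,"rx": 0,"ry": 0,"rz": 0.036,"claw": 10},{"x": 0.02,"y": -0.22,"z": 0,"rx": 0,"ry": 0,"rz": 0.08,"claw": 10},{"x": 0.02,"y": -0.22,"z": 0,"rx": 0,"ry": 0,"rz": 0.08,"claw": 10},{"x": 0.02,"y": -0.22,"z": 0,"rx": 0,"ry": 0,"rz": 0.08,"claw": 10}]'

```text
t: 38.33
tool_pos: [0.5973, -0.0752, 0.2192]
orientation: [-0.0, 0.856, 0.517, -0.003]
wrist_force: [-4.2, -13.8, -25.6]
grip_width: 0.0151
grip_force: 20.7
```

arm_command --deltas '[{"x": -0.02,"y": -0.28,"z": 0,"rx": 0,"ry": 0,"rz": 0.1,"claw": 10},{"x": 0.02,"y": -0.28,"z": 0,"rx": 0,"ry": 0,"rz": 0.1,"claw": 10},{"x": 0.02,"y": -0.28,"z": 0,"rx": 0,"ry": 0,"rz": 0.1,"claw": 10},{"x": 0.02,"y": -0.28,"z": 0,"rx": 0,"ry": 0,"rz": 0.1,"claw": 10},{"x": 0,"y": 0,"z": 0,"rx": 0,"ry": 0,"rz": 0,"claw": 10}]'

```text
t: 38.95
tool_pos: [0.5565, -0.0365, 0.2193]
orientation: [-0.001, 0.973, 0.229, -0.005]
wrist_force: [-12.5, -7.6, -21.8]
grip_width: 0.0149
grip_force: 21.0
```

arm_command --deltas '[{"x": -0.03,"y": -0.28,"z": 0,"rx": 0,"ry": 0,"rz": 0.1,"claw": 10},{"x": 0.01,"y": -0.28,"z": 0,"rx": 0,"ry": 0,"rz": 0.1,"claw": 10},{"x": 0.02,"y": -0.28,"z": 0,"rx": 0,"ry": 0,"rz": 0.1,"claw": 10},{"x": 0.01,"y": -0.1,"z": 0,"rx": 0,"ry": 0,"rz": 0.04,"claw": 10},{"x": 0,"y": 0,"z": 0,"rx": 0,"ry": 0,"rz": 0,"claw": 10}]'

```text
t: 39.58
tool_pos: [0.5457, 0.0081, 0.2199]
orientation: [-0.0, 0.999, -0.035, -0.003]
wrist_force: [-5.6, 1.2, -20.2]
grip_width: 0.0152
grip_force: 20.7
```

arm_command --deltas '[{"x": 0,"y": -0.06,"z": 0,"rx": 0,"ry": 0,"rz": 0.02,"claw": 10},{"x": 0,"y": -0.04,"z": 0,"rx": 0,"ry": 0,"rz": 0.01,"claw": 10},{"x": 0,"y": 0,"z": 0,"rx": 0,"ry": 0,"rz": 0,"claw": 10}]'

```text
t: 39.95
tool_pos: [0.5462, 0.0099, 0.2199]
orientation: [0.003, 0.998, -0.058, -0.003]
wrist_force: [-10.1, -25.6, -20.8]
grip_width: 0.0151
grip_force: 21.6
```

The gate is against its stop. I release and retreat.

arm_command --deltas '[{"x": 0,"y": 0.06,"z": 0,"rx": 0,"ry": 0,"rz": 0,"claw": 10},{"x": 0,"y": 0,"z": 0,"rx": 0,"ry": 0,"rz": 0,"claw": 26},{"x": 0,"y": 0,"z": 0,"rx": 0,"ry": 0,"rz": 0,"claw": 26},{"x": 0,"y": 0,"z": -0.4,"rx": 0,"ry": 0,"rz": 0,"claw": 26},{"x": 0,"y": 0,"z": -1,"rx": 0,"ry": 0,"rz": 0,"claw": 26},{"x": 0,"y": 0,"z": -1,"rx": 0,"ry": 0,"rz": 0,"claw": 26},{"x": 0,"y": 0,"z": -1,"rx": 0,"ry": 0,"rz": 0,"claw": 26},{"x": 0,"y": 0,"z": 0,"rx": 0,"ry": 0,"rz": 0,"claw": 26}]'

```text
t: 40.95
tool_pos: [0.547, 0.0098, 0.3958]
orientation: [0.001, 0.998, -0.058, 0.005]
wrist_force: [-0.4, 0.3, -0.4]
grip_width: 0.0259
grip_force: 0.0
```

Run:
```python
from h import *
carrier();lids()
s=snap('wrist');h=cv2.cvtColor(s['img'],cv2.COLOR_RGB2HSV)
m=(((h[...,0]<6)|(h[...,0]>174))&(h[...,1]>170)&(h[...,2]>50)).astype(np.uint8)
k,l,st,c=cv2.connectedComponentsWithStats(m)
for i in range(1,k):
    if st[i,4]>60:
        ys,xs=np.nonzero(l==i); r=cv2.minAreaRect(np.c_[xs,ys].astype(np.float32)); B=cv2.boxPoints(r)
        e=w(s,[(B[0]+B[1])/2,(B[1]+B[2])/2,(B[2]+B[3])/2,(B[3]+B[0])/2],[.032]*4)[:,:2]
        print(st[i].tolist(),e.round(3).tolist())
print(robot.state()['tool_pos'],robot.state()['t'])
```

```text
z 0 tilt 0.08 err 0.699 rear [0.5008 0.0572] centre [0.5051 0.1571] head 87.5 board x,y 0.1441 0.0041
z 0.016 tilt 0 err 0.73 rear [0.5037 0.0542] centre [0.5077 0.1541] head 87.7 board x,y 0.1412 0.0013
lid [0.4726 0.1589 0.0748] 0.0012
lid [0.5153 0.2052 0.0764] 0.0038
lid [0.5528 0.1549 0.0756] 0.0016
lid [0.7676 0.274  0.1336] 0.002
[315, 105, 11, 51, 158] [[0.618, 0.005], [0.594, 0.001], [0.569, 0.004], [0.594, 0.008]]
[140, 181, 46, 44, 1546] [[0.559, 0.193], [0.552, 0.161], [0.518, 0.167], [0.525, 0.2]]
[102, 226, 48, 41, 1397] [[0.502, 0.263], [0.516, 0.225], [0.486, 0.212], [0.471, 0.25]]
[160, 260, 42, 39, 1219] [[0.463, 0.201], [0.462, 0.168], [0.427, 0.169], [0.427, 0.203]]
[0.54690559 0.00954414 0.38953224] 41.2
```

```bash
python3 -c "
from cell import robot
print(robot.job_done())"
```

```text
the job is handed in; nothing more can be done
None
```

I handed in the job at about 41 s on the robot's clock, and no verdict came back. By my last camera checks, the dish and all three red-lidded jars are in the carrier, the carrier is parked level inside the tape within about 10 mm of centre, and the gate is against its stop.

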